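# Push the articulating pad home through a sprung dust flap

### The arm

A 6-joint arm with a two-finger parallel gripper is mounted at the origin on a cart in front of the work surface, level with it; the furniture and walls round the work are solid. World frame = base frame: x ahead of the robot, y to its left, z up, the work surface at z = 0. Lengths are in m, angles in rad, forces in N, time in s.
With the tool pointing down it reaches from about 0.325 to 0.85 m from the base axis. Payload 15.5 kg.
Tool frame: the origin (TCP) lies at the very end of the fingers, on their centre line; the grasp point (between the pads) lies 19 mm behind it (r.hold_point_z is the distance from the TCP to the grasp point, in m); y points along the fingers, x is the direction in which the jaws open and shut, and the axes are right-handed (so a half turn about y gives the same grasp; the last joint's range is limited). The gripper opens to 91 mm and grips with 3 to 60 N. Pads are 32 mm wide; open, the fingers measure 118 mm over their backs; the gripper's body (76 mm by 178 mm) begins 60 mm behind the grasp point.
Start: joints at [1.044, 0.494, 1.345, -0, 1.302, -0.096], TCP at [0.261, 0.568, 0.214] pointing down, gripper open.
Joint ranges: [-2.91, 2.91], [-0.82, 2.16], [0.22, 2.67], [-1.22, 4.37], [0.12, 2.79], [-3.08, 3.08]. Speed limits (rad/s): [1.89, 1.89, 2.57, 3.01, 3.01, 3.01].

### API

Orientations are given as [roll, pitch, yaw] about the fixed x, y, z axes, in that order (R = Rz(yaw) Ry(pitch) Rx(roll)).
In Python, from rig import r gives the robot as it stands.
- The arm moves only by the shell command python3 -m inch 'ROWS' [FORCE]. ROWS is JSON, a list of rows, each an object with "offset": the shift along the world's x, y, z in cm, a list of three; "spin": the turn about the world's z in rad; "claw": the opening in per cent of the stroke, from 0 (shut) to 100 (fully open). A call has 1 to 20 rows; each row is the pose to reach, as a shift and turn from the pose commanded when the call began; what a row does not reach only later rows make up. A row lasts 1/8 s, in which the tool goes at most 62.5 mm and 10.7 degrees, less where a joint would pass 70% of its speed; a pose out of reach is approached as far as the arm can. A call with a gripper value outside its range is refused whole. The fingers move at their own pace and stop on an object; FORCE is the grip in N (left out, the last holds). Time passes only in rows, so rows that repeat a pose let the fingers close. It gives the time, the measured TCP pose, the force and the opening at its end, in the units of the state.
- r.sense(): the state, without advancing time (a new reading comes with each control period).
- r.snapshot(name): name is "side" or "top"; returns the picture (400x640x3 uint8, red, green, blue); there is no depth.
- r.calibration(name): a dict with "intrinsics" (3x3 intrinsics, pixels), "D" ([k1, k2, p1, p2, k3] as OpenCV has them; the pictures are not rectified), "origin" and "orientation" of the camera in the world. Camera axes: x right, y down, z forward; pixel columns grow to the right and rows downward; lengths in m; the calibration is good to about 2 mm. A picture is of the moment at which its call begins. calibration takes no time and is no camera call.
- r.finish_job(): hands the job in, once; it reports no verdict.
The state is a dict: "time_s": time; "joints": joint angles; "qvel": joint speeds; "joint_torque": joint torques, N m; "ee_pos": TCP position; "ee_rot": TCP orientation; "contact_force": force on the tool from outside, world axes, zero at the start; "ft_torque": the same for the moment, N m; "grip_width": opening from 0.0 (shut) to 1.0 (fully open).
Only numpy, scipy, OpenCV 4.12 (cv2) and the standard library are available. Lean on these libraries where they do the work, as an engineer would, in place of code of your own. Each camera call takes 0.05 s, during which the arm holds its last target.

### The job

Put the articulating pad away in the dust keeper: feed it gently, lengthwise and lying flat, through the sprung flap in the keeper's mouth, then use the push rod to slide it on inside until you feel it come up against the end stop. Press it there with a light steady push (about 8 newtons, never as much as 20) for about a second. Then draw the rod out so that the flap swings shut behind the pad, and leave the rod lying on the bench clear of the keeper, without disturbing the other things.

Things in the scene. Friction and masses are not known exactly. Their poses are not given: they have to be found in the camera images.
- pad_center (a point): Centre, half-way up, of the loose articulating pad: a small flat dark box with a reddish top, 52 (x) x 68 (y) x 14 mm, z up, about 90 g; it is solid up to 12 mm. Lies flat on the bench at first. Its long axis is y, and either end may lead. Grasp it across the 52 mm, near one end.
- keeper: Dust keeper: fixed grey oblong box with an open apron in front. Origin: on the bench under the middle of its mouth; x points from the apron into the box (push direction), y across, z up. Floor and apron are one plate, top at z = 4 mm, x = -84 to 178 mm, 92 mm wide; nothing stands over the apron. Roof top at z = 57 mm; the rear is closed.
- mouth (a point): Middle of the mouth on the tunnel floor, 4 mm above the keeper's origin; axes as the keeper's. The tunnel behind it has side walls from x = -2 mm inwards, inner faces at y = +-29.5 mm, outer +-37.5 mm, and a lintel with its underside 47 mm above the bench.
- flap (a joint): Angle of the aluminium flap in the mouth: 0 shut, up to 1.45 rad inwards; never outwards. Hinged along its top (keeper x = 4, z = 46 mm), 40 mm long, lower edge 2 mm above the floor. A spring shuts it: about 1 N at the lower edge to start it, 2.5 N at 1 rad; it drags on what is under it. It can shut only when the pad's rear end is 35 mm past the mouth and nothing else is under it.
- stop: End stop: rigid black plate in the tunnel; its black thumbscrew (18 mm wide) shows on the roof. Origin: bench level, below its contact face (faces the mouth, 44 mm wide); x as keeper's x. Set 115 to 145 mm behind the mouth. Pad home: pad centre 34 mm in front of the face. The rod must press the pad on it with over 3 N for 0.3 s, never 20 N; a millimetre too far is too hard.
- rod_grip (a point): Push rod, loose, lying flat on the 3 mm dark mat, 90 g; this point is on the axis of its handle, half-way up (8 mm above the underside), near the balance point. x points along the rod to its head, z up. Wooden handle x = -85 to 25 mm, 18 wide, 16 high; steel shank 8 wide, 12 high; flat head plate 36 wide, 12 high, front face at x = 131 mm.
- rod: The same push rod; origin on its underside below the grip point; axes as for rod_grip.
- cast: Bystander: a stone dental cast, 58 x 65 x 33 mm, origin under its middle. Leave it alone.
- jar: Bystander: a jar with a blue lid, 51 mm wide, 60 mm high, origin under its middle. Leave it alone.
- tape: Bystander: a roll of tape lying flat, 104 mm across, 25 mm high, origin under its middle. Leave it alone.
Not all that is in view belongs to the job. Of the things that look like the rod, the larger one is meant.

How it is judged:
On the way, in this order (a step that is already met when the one before it is completed fails the run):
1. the pad has pushed the flap open and is in the mouth (value of joint flap above 0.3 rad and x of pad_center in the frame of keeper above -0.02 m and z of pad_center in the frame of keeper below 0.03 m), for 0.1 s.
2. the rod presses the pad against the end stop with more than 3 N (contact force between pad and stop above 3 N and contact force between rod and pad above 2 N), for 0.3 s.
At the end, for the whole second after the job is handed in: The pad lies flat in the keeper within about 4 mm of the end stop, the flap is shut (under 0.06 rad), and the rod lies still on the bench, not touching the keeper (x of pad_center in the frame of stop between -0.0385 and 0 m and z of pad_center in the frame of keeper below 0.02 m and value of joint flap below 0.06 rad and height (world z) of rod_grip below 0.02 m and horizontal distance between rod_grip and keeper above 0.05 m and linear speed of each of rod, pad below 0.02 m/s and not (contact force between rod and keeper above 0.05 N)).
It fails at once if the pad is pressed on the end stop with 20 N or more (contact force between pad and stop above 20 N).
It fails at once if the pad is rammed against the keeper or its flap with 60 N or more (contact force between pad and keeper above 60 N).
It fails at once if a bystander is disturbed (moved over 20 mm) (distance of any of cast, jar, tape from where it was at the start of the episode above 0.02 m).
It also fails if it takes over 69 s, if anything falls off the work surface, if the arm or the gripper's body presses on something with over 40 N, if the wrist force passes 120 N, or if a joint passes its speed limit or range.

## Working session

There is one attempt and no reset: what is moved stays moved. The work goes in short steps, Python scripts to look and compute and a shell command to move; the robot and the scene stay as the last step left them, time stands still between calls to the robot, and variables do not carry over. Pictures are saved under pics/ and viewed, and the job is handed in when it is done.

```bash
ls; mkdir -p pics; python3 - <<'E'
from rig import r
import cv2,numpy as np
for n in("top","side"):
    c=r.calibration(n);print(n,{k:np.round(v,4).tolist() for k,v in c.items()})
    im=r.snapshot(n);cv2.imwrite(f"pics/{n}0.png",im[:,:,::-1])
print(r.sense())
E
```

```text
pics
top {'intrinsics': [[437.7396, 0.0, 326.2561], [0.0, 437.7396, 203.7723], [0.0, 0.0, 1.0]], 'D': [-0.071, 0.0, 0.0, 0.0, 0.0], 'origin': [0.3833, -0.0444, 1.0483], 'orientation': [-2.9236, -0.003, -1.4841]}
side {'intrinsics': [[398.2575, 0.0, 322.9602], [0.0, 398.2575, 199.6381], [0.0, 0.0, 1.0]], 'D': [0.0237, 0.0, 0.0, 0.0, 0.0], 'origin': [0.1669, -0.5978, 0.6183], 'orientation': [-2.2504, 0.0214, -0.6297]}
{'time_s': 0.1, 'joints': array([ 1.04451769e+00,  4.94134828e-01,  1.34602394e+00, -1.39602000e-05,
        1.30249546e+00, -9.54872914e-02]), 'qvel': array([-0.00063294, -0.00220221, -0.00126738,  0.00106247, -0.00073564,
        0.00028449]), 'joint_torque': array([ 3.17816121e-03, -8.80240059e+01, -3.82545447e+01,  7.07527692e-02,
        4.81043116e-02,  7.74530963e-05]), 'ee_pos': array([0.26082793, 0.56762445, 0.21340464]), 'ee_rot': array([-1.57070851e+00,  1.05802275e-03,  1.14000873e+00]), 'contact_force': array([0.09089288, 0.46243003, 0.62553925]), 'ft_torque': array([ 0.05240737, -0.02654646,  0.00741936]), 'grip_width': 1.0027645985698463}
```

View pics/top0.png

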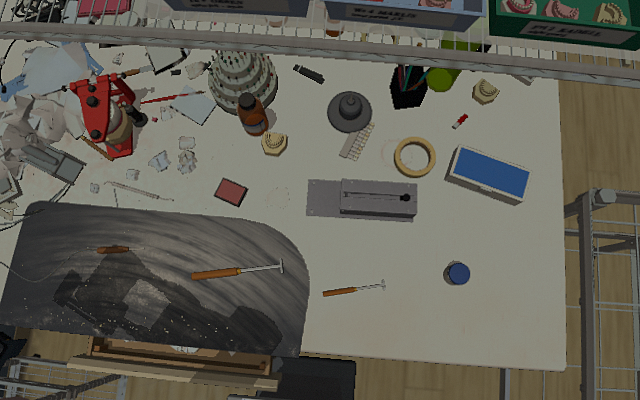

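View pics/side0.png

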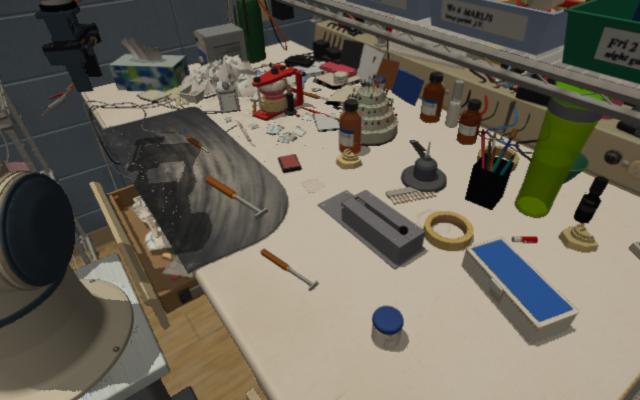

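The top view shows the pad at about (231,190), the keeper at cols 307–416 with its apron on the left, and the rod on the mat with its handle from (192,275) and head at (283,267). The smaller decoy rod is at (353,288). The side view agrees. Next I'll measure these.

```bash
cat > h.py <<'E'
import cv2,numpy as np
from scipy.spatial.transform import Rotation as R
from rig import r
def cast(n,px,z):
    c=r.calibration(n);K=np.array(c["intrinsics"]);D=np.array(c["D"],float)
    p=cv2.undistortPoints(np.array(px,float).reshape(-1,1,2),K,D).reshape(-1,2)
    d=np.c_[p,np.ones(len(p))]@R.from_euler("xyz",c["orientation"]).as_matrix().T
    o=np.array(c["origin"]);return o+d*((z-o[2])/d[:,2])[:,None]
def proj(n,P):
    c=r.calibration(n);Rm=R.from_euler("xyz",c["orientation"]).as_matrix()
    rv=cv2.Rodrigues(Rm.T)[0];t=-Rm.T@np.array(c["origin"])
    return cv2.projectPoints(np.array(P,float).reshape(-1,3),rv,t,np.array(c["intrinsics"]),np.array(c["D"],float))[0].reshape(-1,2)
def crop(src,out,x0,y0,x1,y1,s):
    im=cv2.imread(src)[y0:y1,x0:x1];cv2.imwrite(out,cv2.resize(im,None,fx=s,fy=s,interpolation=cv2.INTER_CUBIC))
E
python3 - <<'E'
from h import *
crop("pics/top0.png","pics/c1.png",180,165,430,305,3.2)
crop("pics/side0.png","pics/c2.png",190,140,450,330,3)
t=cv2.imread("pics/top0.png").astype(int);s=cv2.imread("pics/side0.png").astype(int)
def blobs(m):
    n,l,st,ce=cv2.connectedComponentsWithStats(m.astype(np.uint8));
    return [(i,st[i].tolist(),l==i) for i in range(1,n) if st[i][4]>60]
for nm,im in(("top",t),("side",s)):
    B,G,Rr=im[...,0],im[...,1],im[...,2]
    m=(Rr-G>35)
    for i,st,mk in blobs(m):
        c=cv2.findContours(mk.astype(np.uint8),0,1)[0][0]
        rc=cv2.minAreaRect(c);print(nm,st,np.median(im[mk],axis=0),np.round(cv2.boxPoints(rc),1).tolist())
E
```

```text
top [78, 0, 15, 16, 153] [ 65.  55. 120.] [[78.0, 13.0], [81.9000015258789, -2.5], [92.5, 0.10000000149011612], [88.5999984741211, 15.600000381469727]]
top [92, 0, 14, 18, 154] [ 65.  55. 121.] [[90.9000015258789, 15.199999809265137], [95.4000015258789, -2.4000000953674316], [105.19999694824219, 0.10000000149011612], [100.80000305175781, 17.700000762939453]]
top [105, 0, 14, 14, 133] [ 65.  56. 121.] [[105.0, 12.0], [107.80000305175781, -2.0], [118.19999694824219, 0.0], [115.4000015258789, 14.100000381469727]]
top [119, 0, 10, 11, 88] [ 65.  56. 119.] [[119.0, 0.0], [128.0, 0.0], [128.0, 10.0], [119.0, 10.0]]
top [507, 0, 27, 14, 112] [34.5 30.  74. ] [[505.6000061035156, 10.300000190734863], [507.3999938964844, -0.30000001192092896], [533.0, 4.0], [531.2000122070312, 14.5]]
top [70, 73, 65, 70, 1863] [ 28.  34. 124.] [[67.69999694824219, 83.30000305175781], [120.80000305175781, 62.099998474121094], [145.60000610351562, 124.0], [92.5, 145.1999969482422]]
top [140, 94, 48, 10, 112] [12. 16. 98.] [[139.60000610351562, 100.30000305175781], [186.8000030517578, 92.80000305175781], [187.30
[... 2791 characters left out ...]
9938964844, 154.0]]
side [280, 155, 19, 13, 184] [ 59.  67. 131.] [[279.79998779296875, 156.8000030517578], [296.1000061035156, 153.60000610351562], [298.5, 165.3000030517578], [282.1000061035156, 168.60000610351562]]
side [205, 176, 30, 21, 190] [ 25.  67. 119.] [[204.1999969482422, 179.3000030517578], [207.3000030517578, 174.3000030517578], [235.5, 192.0], [232.39999389648438, 197.0]]
side [521, 236, 17, 7, 108] [ 27.   30.5 120.5] [[521.0, 236.0], [537.0, 236.0], [537.0, 242.0], [521.0, 242.0]]
side [261, 250, 28, 19, 141] [ 24.  66. 115.] [[260.3999938964844, 251.89999389648438], [262.79998779296875, 248.1999969482422], [288.8999938964844, 265.6000061035156], [286.5, 269.29998779296875]]
```

View pics/c1.png

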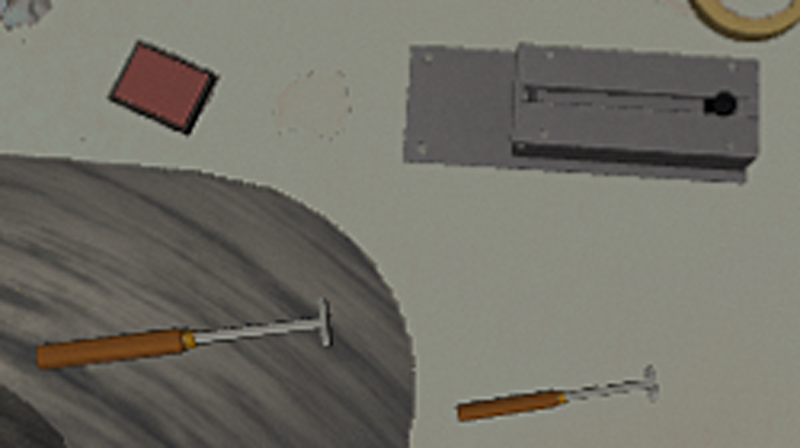

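View pics/c2.png

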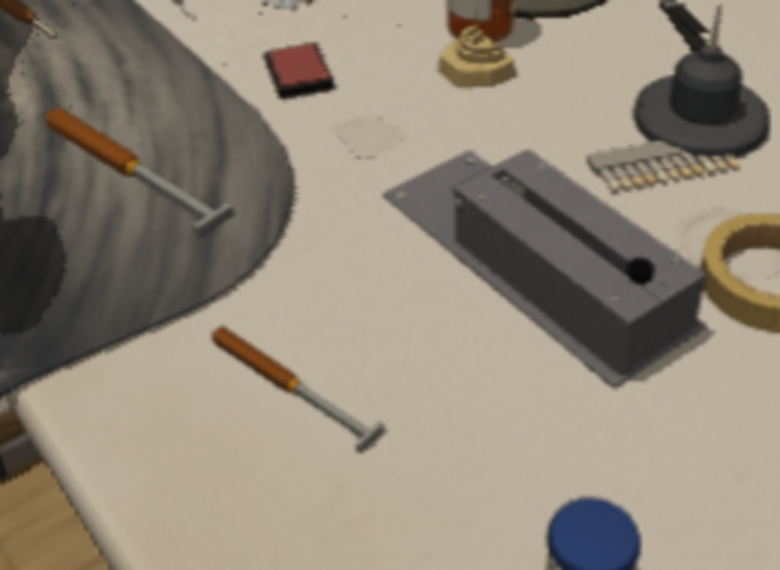

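The crops show the pad's red top with corners at crop (138,42),(214,72),(186,132),(110,98), the keeper roof with corners (518,43),(758,60),(755,157),(513,142), the thumbscrew at (721,103), and the rod. Now I'll cast rays.

```bash
python3 - <<'E'
from h import *
np.set_printoptions(precision=4,suppress=True)
f=lambda L:(np.array(L,float)+.5)/3.2-.5+[180,165]
g=lambda L:(np.array(L,float)+.5)/3-.5+[190,140]
def show(nm,P):
    print(nm,P[:,:2].tolist() if 0 else P[:,:2].round(4).tolist(),'d',np.linalg.norm(np.roll(P,-1,0)-P,axis=1))
pt=cast("top",f([(138,42),(214,72),(186,132),(110,98)]),.014);show("pad top",pt);print(pt.mean(0))
ps=cast("side",g([(267,53),(318,43),(333,79),(280,88)]),.014);show("pad side",ps);print(ps.mean(0))
roof=cast("top",f([(518,43),(758,60),(755,157),(513,142)]),.057);show("roof",roof)
roofs=cast("side",g([(455,191),(528,151),(702,272),(629,322)]),.057);show("roof side (mouth near,mouth far,rear far,rear near)",roofs)
ap=cast("top",f([(411,46),(404,161),(745,182)]),.004);show("apron",ap)
aps=cast("side",g([(471,152),(385,195),(618,385)]),.004);show("apron side",aps)
for z in(.057,.067):print("screw",z,cast("top",f([(721,103)]),z),cast("side",g([(640,270)]),z))
rt=cast("top",f([(38,357),(193,340),(326,322),(323,300),(329,346)]),.016);show("rod top",rt)
rs=cast("side",g([(50,118),(132,166),(214,216),(232,209),(196,227)]),.017);show("rod side",rs)
for n,pp in(("top",[(275,143),(458,273),(414,156)]),("side",[(350,158),(387,320),(448,230)])):
    show("by "+n,cast(n,pp,.03))
E
```

```text
pad top [[0.6548, 0.2318], [0.6362, 0.1702], [0.5878, 0.1855], [0.609, 0.2471]] d [0.0643 0.0508 0.0651 0.0483]
[0.622  0.2087 0.014 ]
pad side [[0.6097, 0.2418], [0.6566, 0.227], [0.6345, 0.1681], [0.5891, 0.1853]] d [0.0492 0.0629 0.0485 0.0601]
[0.6225 0.2056 0.014 ]
roof [[0.667, -0.0587], [0.6697, -0.2356], [0.5968, -0.2365], [0.5926, -0.061]] d [0.1769 0.0729 0.1756 0.0744]
roof side (mouth near,mouth far,rear far,rear near) [[0.591, -0.0644], [0.6652, -0.0606], [0.6701, -0.2339], [0.5978, -0.2379]] d [0.0743 0.1734 0.0723 0.1736]
apron [[0.6725, 0.0228], [0.5819, 0.0194], [0.5882, -0.24]] d [0.0907 0.2595 0.276 ]
apron side [[0.6736, 0.0183], [0.5833, 0.0163], [0.5912, -0.2416]] d [0.0903 0.258  0.2726]
screw 0.057 [[ 0.6348 -0.2099  0.057 ]] [[ 0.6384 -0.2073  0.057 ]]
screw 0.067 [[ 0.6323 -0.2082  0.067 ]] [[ 0.63   -0.2142  0.067 ]]
rod top [[0.4102, 0.2724], [0.4331, 0.16], [0.4549, 0.0641], [0.4707, 0.0681], [0.4377, 0.0601]] d [0.1147 0.0983 0.0163 0.034  0.2141]
rod side [[0.4056, 0.2646], [0.4318, 0.1599], [0.4544, 0.0635], [0.4697, 0.0623], [0.437, 0.0605]] d [0.1079 0.099  0.0154 0.0328 0.2065]
by top [[0.75, 0.1112], [0.4708, -0.347], [0.7466, -0.2318]] d [0.5365 0.2988 0.3431]
by side [[0.7484, 0.098], [0.4802, -0.3315], [0.7357, -0.2467]] d [0.5064 0.2692 0.3449]
```

```bash
python3 - <<'E'
from h import *
from scipy.optimize import least_squares
# keeper corners (apron/plate corners, both views) ; roof corners give lateral position only
A=[(.6725,.0228,-.084,.046),(.5819,.0194,-.084,-.046),(.5882,-.24,.178,-.046),(.6736,.0183,-.084,.046),(.5833,.0163,-.084,-.046),(.5912,-.2416,.178,-.046)]
Rf=[(.667,-.0587,-.002,.0375),(.6697,-.2356,None,.0375),(.5968,-.2365,None,-.0375),(.5926,-.061,-.002,-.0375),(.591,-.0644,-.002,-.0375),(.6652,-.0606,-.002,.0375),(.6701,-.2339,None,.0375),(.5978,-.2379,None,-.0375)]
def res(p):
    c,s=np.cos(p[2]),np.sin(p[2]);o=[]
    for X,Y,x,y in A+Rf:
        dx,dy=X-p[0],Y-p[1]
        if x is not None:o.append(c*dx+s*dy-x)
        o.append(-s*dx+c*dy-y)
    return np.array(o)
q=least_squares(res,[.63,-.06,-1.55]);print(q.x,np.round(q.fun*1e3,1))
c,s=np.cos(q.x[2]),np.sin(q.x[2])
for P in((.635,-.2085),(.634,-.2107)):
    d=np.array(P)-q.x[:2];print("screw in keeper",c*d[0]+s*d[1],-s*d[0]+c*d[1])
E
```

```text
[ 0.62961059 -0.06351567 -1.54469666] [-1.2 -0.9 -0.1  0.5 -2.7 -0.   3.4  0.1  3.   1.8 -1.   3.  -1.8  0.
 -1.9  0.2 -1.5  0.6  1.9 -1.1  0.  -1.8 -1.5  1.1]
screw in keeper 0.14507559790926797 0.0016039589340728789
screw in keeper 0.1472487519326812 0.0005468867555898753
```

Views agree within 2–3 mm: pad centre is (0.622,0.207), tool yaw for the pad is -0.336, keeper origin is (0.6296,-0.0635), and its yaw is -1.545. Next is moving above the pad's rear end.

```bash
python3 -m inch '[{"offset":[3.5,-3.5,0],"spin":-0.15,"claw":100},{"offset":[7.5,-7,0],"spin":-0.3,"claw":100},{"offset":[11.5,-10.5,0],"spin":-0.45,"claw":100},{"offset":[15.5,-14,0],"spin":-0.6,"claw":100},{"offset":[19.5,-18,0],"spin":-0.75,"claw":100},{"offset":[23.5,-22,-1],"spin":-0.9,"claw":100},{"offset":[27.5,-25.5,-3],"spin":-1.05,"claw":100},{"offset":[31,-29,-5],"spin":-1.2,"claw":100},{"offset":[34,-32,-8],"spin":-1.35,"claw":100},{"offset":[36.9,-34,-11],"spin":-1.476,"claw":100},{"offset":[36.9,-34,-13],"spin":-1.476,"claw":100},{"offset":[36.9,-34,-13],"spin":-1.476,"claw":100}]' 15
python3 - <<'E'
from h import *
for n in("top","side"):cv2.imwrite(f"pics/{n}1.png",r.snapshot(n)[:,:,::-1])
crop("pics/top1.png","pics/c3.png",150,120,310,240,5)
crop("pics/side1.png","pics/c4.png",220,90,380,210,5)
E
```

```text
time_s: 1.6
ee_pos: [0.6289, 0.2273, 0.0821]
ee_rot: [-1.573, 0.003, -0.336]
contact_force: [0.7, 0.8, 0.5]
grip_width: 0.999
```

View pics/c4.png

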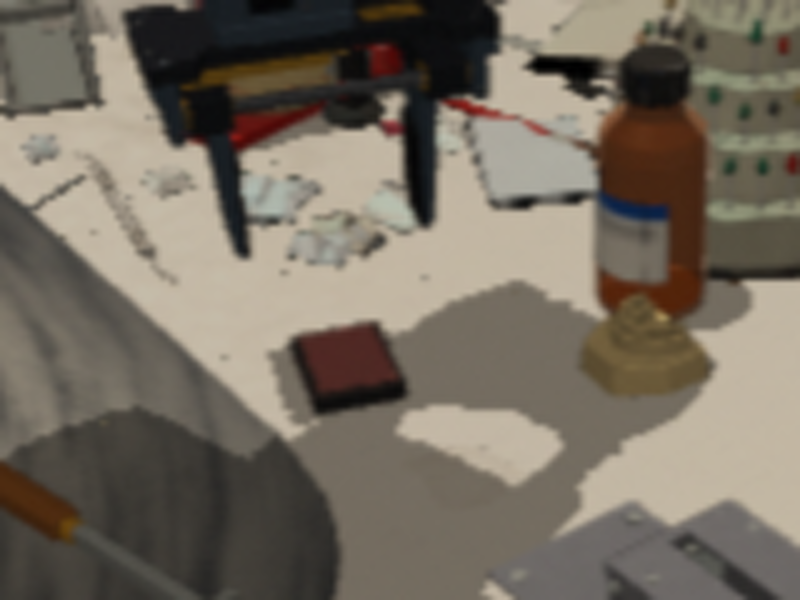

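The side crop shows the open fingers (tips at crop (242,255) and (425,222)) above and straddling the pad's rear, with nothing in the way. Going down.

```bash
python3 -m inch '[{"offset":[0,0,-2.5],"spin":0,"claw":100},{"offset":[0,0,-5],"spin":0,"claw":100},{"offset":[0,0,-6.5],"spin":0,"claw":100},{"offset":[0,0,-7.5],"spin":0,"claw":100},{"offset":[0,0,-7.8],"spin":0,"claw":100},{"offset":[0,0,-7.8],"spin":0,"claw":100}]' 15
python3 - <<'E'
from h import *
print(r.sense()["contact_force"])
for n in("top","side"):cv2.imwrite(f"pics/{n}2.png",r.snapshot(n)[:,:,::-1])
crop("pics/side2.png","pics/c5.png",220,90,380,210,5)
E
```

```text
time_s: 2.45
ee_pos: [0.6303, 0.228, 0.0064]
ee_rot: [-1.571, -0.0, -0.336]
contact_force: [-0.5, -0.7, -0.5]
grip_width: 1.0
[-0.49102621 -0.69848489 -0.50105582]
```

View pics/c5.png

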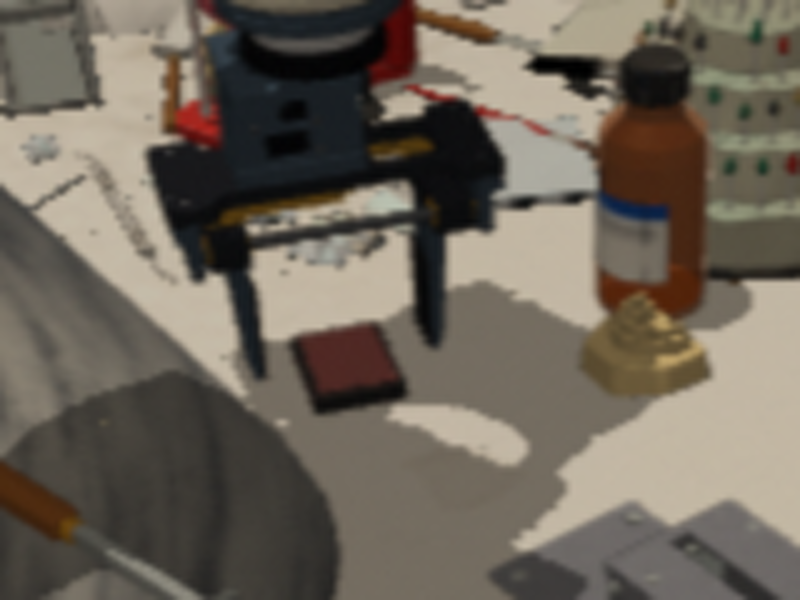

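The fingers straddle the far third of the pad at about the right depth. Closing and lifting slightly.

```bash
python3 -m inch '[{"offset":[0,0,0],"spin":0,"claw":40},{"offset":[0,0,0],"spin":0,"claw":40},{"offset":[0,0,0],"spin":0,"claw":40},{"offset":[0,0,0],"spin":0,"claw":40},{"offset":[0,0,0],"spin":0,"claw":40},{"offset":[0,0,0],"spin":0,"claw":40},{"offset":[0,0,0],"spin":0,"claw":40},{"offset":[0,0,0],"spin":0,"claw":40}]' 15
```

```text
time_s: 3.55
ee_pos: [0.63, 0.2279, 0.0059]
ee_rot: [-1.571, 0.0, -0.336]
contact_force: [-1.1, 0.2, 1.0]
grip_width: 0.567
```

Width 0.567 × 91 = 51.6 mm, so the pad is held. Lift, turn to the keeper's heading, and carry it over the apron.

```bash
python3 -m inch '[{"offset":[0,0,1.5],"spin":0,"claw":40},{"offset":[0,0,3],"spin":0,"claw":40},{"offset":[0,-2,4],"spin":0.05,"claw":40},{"offset":[0,-5,4],"spin":0.12,"claw":40},{"offset":[0,-8,4],"spin":0.19,"claw":40},{"offset":[0,-11,4],"spin":0.26,"claw":40},{"offset":[-0.1,-14,4],"spin":0.32,"claw":40},{"offset":[-0.2,-17,4],"spin":0.362,"claw":40},{"offset":[-0.2,-20,4],"spin":0.362,"claw":40},{"offset":[-0.2,-22,3.5],"spin":0.362,"claw":40},{"offset":[-0.2,-22.5,3],"spin":0.362,"claw":40},{"offset":[-0.2,-22.5,3],"spin":0.362,"claw":40},{"offset":[-0.2,-22.5,3],"spin":0.362,"claw":40}]' 15
python3 - <<'E'
from h import *
for n in("top","side"):cv2.imwrite(f"pics/{n}3.png",r.snapshot(n)[:,:,::-1])
crop("pics/side3.png","pics/c6.png",290,120,450,240,5)
crop("pics/top3.png","pics/c7.png",270,140,430,260,5)
E
```

```text
time_s: 5.18
ee_pos: [0.628, 0.0038, 0.0359]
ee_rot: [-1.571, 0.0, 0.027]
contact_force: [0.3, 0.4, -0.9]
grip_width: 0.571
```

View pics/c6.png

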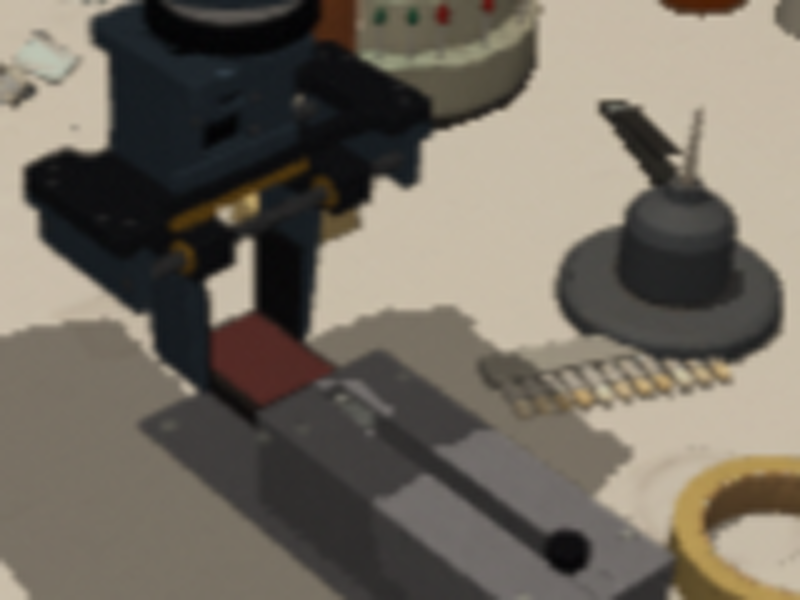

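View pics/c7.png

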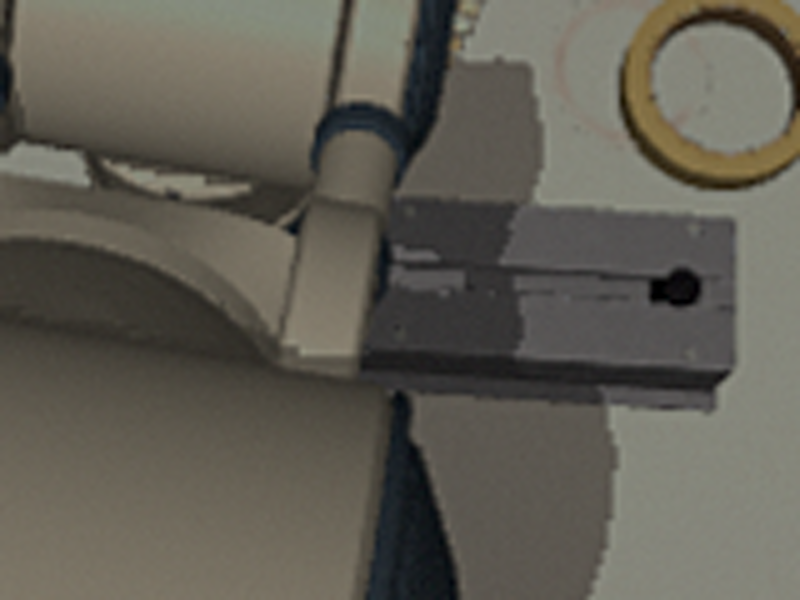

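The side crop shows the pad held level in front of the mouth, with its nose corners at crop (262,405) and (335,368). Checking its lateral alignment and nose position.

```bash
python3 - <<'E'
from h import *
g=lambda L:(np.array(L,float)+.5)/5-.5+[290,120]
P=cast("side",g([(262,405),(335,368)]),.044)[:,:2]
c,s=np.cos(-1.5447),np.sin(-1.5447)
d=P-[.6296,-.0635];print(P,c*d[:,0]+s*d[:,1],-s*d[:,0]+c*d[:,1])
d=r.sense()["ee_pos"][:2]-[.6296,-.0635];print(c*d[0]+s*d[1],-s*d[0]+c*d[1])
R_=cast("side",g([(262,405),(378,350)]),.057)[:,:2]-[.6296,-.0635];print("roof corners",c*R_[:,0]+s*R_[:,1],-s*R_[:,0]+c*R_[:,1])
E
```

```text
[[ 0.60811617 -0.04528512]
 [ 0.65204185 -0.04452355]] [-0.01876926 -0.01838441] [-0.02100123  0.02292937]
-0.06722537029507386 0.000206778134660885
roof corners [-0.00652836 -0.0037899 ] [-0.03131109  0.03586764]
```

```bash
python3 -m inch '[{"offset":[0,0,-1],"spin":0,"claw":40},{"offset":[0,0,-2],"spin":0,"claw":40},{"offset":[0,0,-2.4],"spin":0,"claw":40},{"offset":[0,0,-2.4],"spin":0,"claw":40},{"offset":[0,0,-2.4],"spin":0,"claw":40}]' 15
python3 -m inch '[{"offset":[0,-0.3,0],"spin":0,"claw":40},{"offset":[0,-0.6,0],"spin":0,"claw":40},{"offset":[0,-0.9,0],"spin":0,"claw":40},{"offset":[0,-1.2,0],"spin":0,"claw":40},{"offset":[0,-1.4,0],"spin":0,"claw":40},{"offset":[0,-1.4,0],"spin":0,"claw":40}]' 15
```

```text
time_s: 5.9
ee_pos: [0.6281, 0.0029, 0.012]
ee_rot: [-1.571, -0.0, 0.026]
contact_force: [-0.1, 0.2, -0.5]
grip_width: 0.568
time_s: 6.65
ee_pos: [0.628, -0.0112, 0.0119]
ee_rot: [-1.571, -0.0, 0.026]
contact_force: [-0.8, -0.4, -0.6]
grip_width: 0.564
```

```bash
python3 -m inch '[{"offset":[0,-0.3,0],"spin":0,"claw":40},{"offset":[0.01,-0.6,0],"spin":0,"claw":40},{"offset":[0.02,-0.9,0],"spin":0,"claw":40},{"offset":[0.03,-1.2,0],"spin":0,"claw":40},{"offset":[0.03,-1.4,0],"spin":0,"claw":40},{"offset":[0.03,-1.4,0],"spin":0,"claw":40}]' 15
python3 -m inch '[{"offset":[0,-0.3,0],"spin":0,"claw":40},{"offset":[0.01,-0.6,0],"spin":0,"claw":40},{"offset":[0.02,-0.9,0],"spin":0,"claw":40},{"offset":[0.03,-1.2,0],"spin":0,"claw":40},{"offset":[0.03,-1.4,0],"spin":0,"claw":40},{"offset":[0.03,-1.4,0],"spin":0,"claw":40}]' 15
python3 - <<'E'
from h import *
for n in("top","side"):cv2.imwrite(f"pics/{n}4.png",r.snapshot(n)[:,:,::-1])
crop("pics/side4.png","pics/c8.png",290,120,450,240,5)
E
```

```text
time_s: 7.4
ee_pos: [0.6283, -0.0252, 0.0119]
ee_rot: [-1.571, 0.0, 0.026]
contact_force: [0.6, 2.6, -1.6]
grip_width: 0.568
time_s: 8.15
ee_pos: [0.6286, -0.0393, 0.0119]
ee_rot: [-1.571, 0.0, 0.026]
contact_force: [-0.4, 2.1, -2.4]
grip_width: 0.564
```

View pics/c8.png

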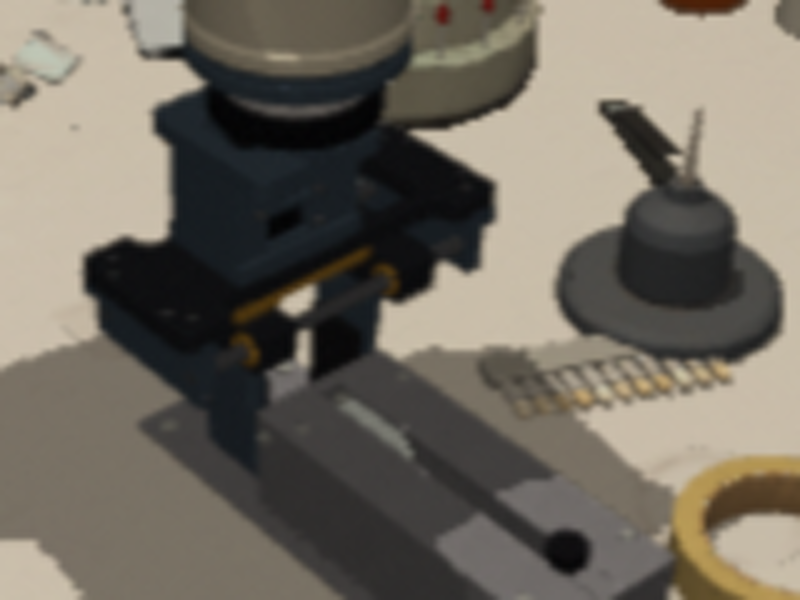

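The flap is visible open through the roof slot at about (375,430), and the pad is in the mouth with about 2 N resistance. Lowering it 1.5 mm onto the floor and releasing.

```bash
python3 -m inch '[{"offset":[0,0,-0.1],"spin":0,"claw":40},{"offset":[0,0,-0.17],"spin":0,"claw":40},{"offset":[0,0,-0.17],"spin":0,"claw":40}]' 15
python3 -m inch '[{"offset":[0,0,0],"spin":0,"claw":70},{"offset":[0,0,0],"spin":0,"claw":80},{"offset":[0,0,0],"spin":0,"claw":90},{"offset":[0,0,0.2],"spin":0,"claw":90},{"offset":[0,0.5,2],"spin":0,"claw":90},{"offset":[0,2,5],"spin":0,"claw":90},{"offset":[-2,4,9],"spin":0,"claw":90},{"offset":[-6,7,12],"spin":0,"claw":90},{"offset":[-10,11,12],"spin":0.05,"claw":90},{"offset":[-14,15,12],"spin":0.1,"claw":90},{"offset":[-17,19,11],"spin":0.15,"claw":90},{"offset":[-20.2,22.8,9],"spin":0.2,"claw":90},{"offset":[-20.2,22.8,7],"spin":0.2,"claw":90},{"offset":[-20.2,22.8,7],"spin":0.2,"claw":90}]' 15
python3 - <<'E'
from h import *
for n in("top","side"):cv2.imwrite(f"pics/{n}5.png",r.snapshot(n)[:,:,::-1])
crop("pics/side5.png","pics/c9.png",290,120,450,240,5)
crop("pics/side5.png","pics/c10.png",160,80,320,200,5)
E
```

```text
time_s: 8.62
ee_pos: [0.6286, -0.039, 0.0102]
ee_rot: [-1.571, -0.0, 0.026]
contact_force: [0.7, 2.7, -1.7]
grip_width: 0.565
time_s: 10.38
ee_pos: [0.426, 0.1893, 0.0804]
ee_rot: [-1.571, 0.001, 0.227]
contact_force: [0.1, 0.7, 0.4]
grip_width: 0.901
```

View pics/c9.png

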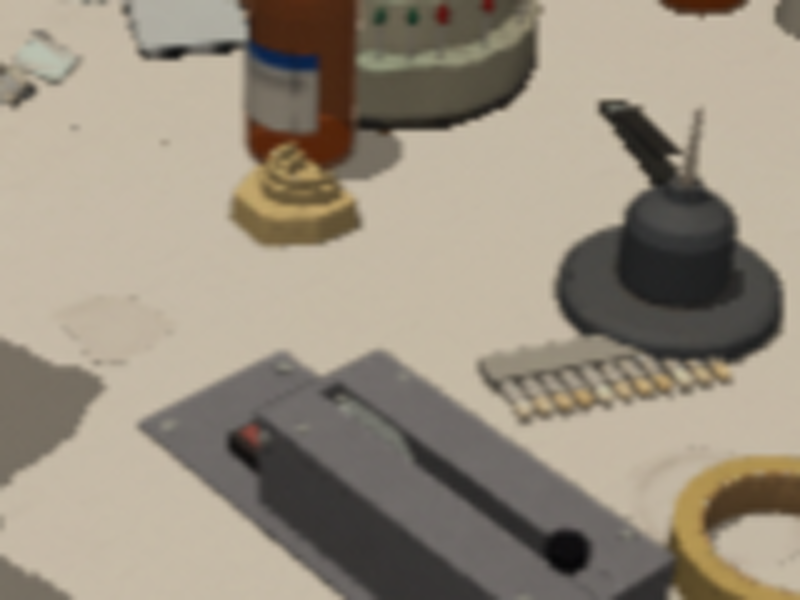

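View pics/c10.png

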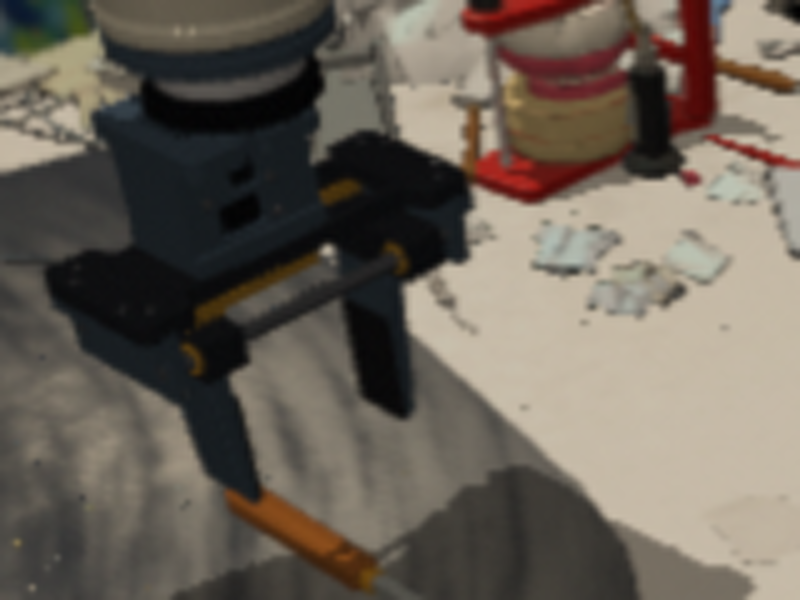

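The pad's tail shows at the mouth (crop (248,440)), the flap is resting on it, and the fingers straddle the handle. Lowering onto the rod and gripping.

```bash
python3 -m inch '[{"offset":[0,0,-2.5],"spin":0,"claw":90},{"offset":[0,0,-5],"spin":0,"claw":90},{"offset":[0,0,-6.5],"spin":0,"claw":90},{"offset":[0,0,-7.2],"spin":0,"claw":90},{"offset":[0,0,-7.2],"spin":0,"claw":60},{"offset":[0,0,-7.2],"spin":0,"claw":30},{"offset":[0,0,-7.2],"spin":0,"claw":10},{"offset":[0,0,-7.2],"spin":0,"claw":5},{"offset":[0,0,-7.2],"spin":0,"claw":5},{"offset":[0,0,-7.2],"spin":0,"claw":5},{"offset":[0,0,-7.2],"spin":0,"claw":5},{"offset":[0,0,-7.2],"spin":0,"claw":5}]' 40
```

```text
time_s: 11.98
ee_pos: [0.4266, 0.1889, 0.0082]
ee_rot: [-1.571, 0.0, 0.226]
contact_force: [-1.0, 0.5, 0.6]
grip_width: 0.193
```

```bash
python3 -m inch '[{"offset":[0,0,1],"spin":0,"claw":5},{"offset":[0,0,3],"spin":0,"claw":5},{"offset":[2,0,5],"spin":0,"claw":5},{"offset":[5,0,6],"spin":-0.05,"claw":5},{"offset":[8.5,0,6],"spin":-0.1,"claw":5},{"offset":[12,-1.5,6],"spin":-0.15,"claw":5},{"offset":[15,-3,6],"spin":-0.2,"claw":5},{"offset":[18,-4.5,6],"spin":-0.2,"claw":5},{"offset":[19.8,-5,5],"spin":-0.2,"claw":5},{"offset":[19.8,-5,4],"spin":-0.2,"claw":5},{"offset":[19.8,-5,4],"spin":-0.2,"claw":5}]' 40
python3 - <<'E'
from h import *
for n in("top","side"):cv2.imwrite(f"pics/{n}6.png",r.snapshot(n)[:,:,::-1])
crop("pics/side6.png","pics/c11.png",240,100,440,250,4)
crop("pics/top6.png","pics/c12.png",200,140,400,290,4)
E
```

```text
time_s: 13.35
ee_pos: [0.6226, 0.1393, 0.0469]
ee_rot: [-1.571, 0.003, 0.026]
contact_force: [-1.0, 0.4, -0.6]
grip_width: 0.192
```

View pics/c11.png

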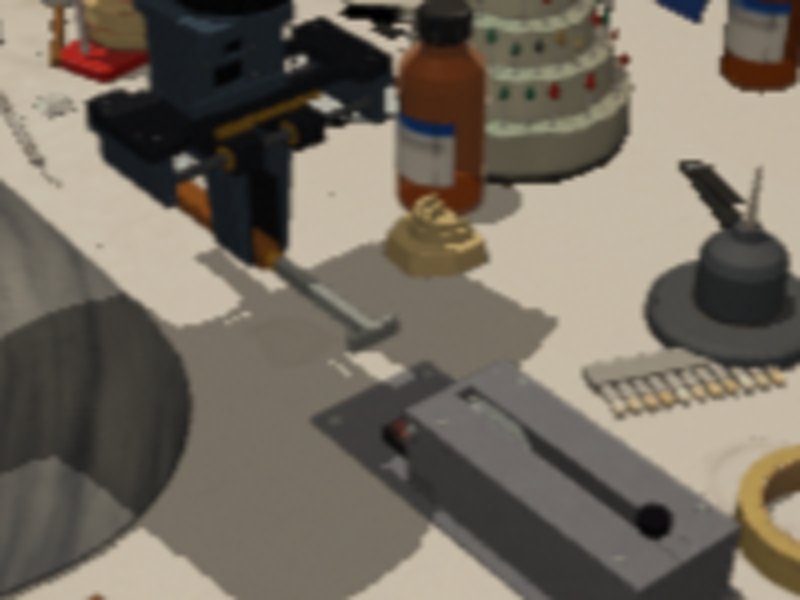

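View pics/c12.png

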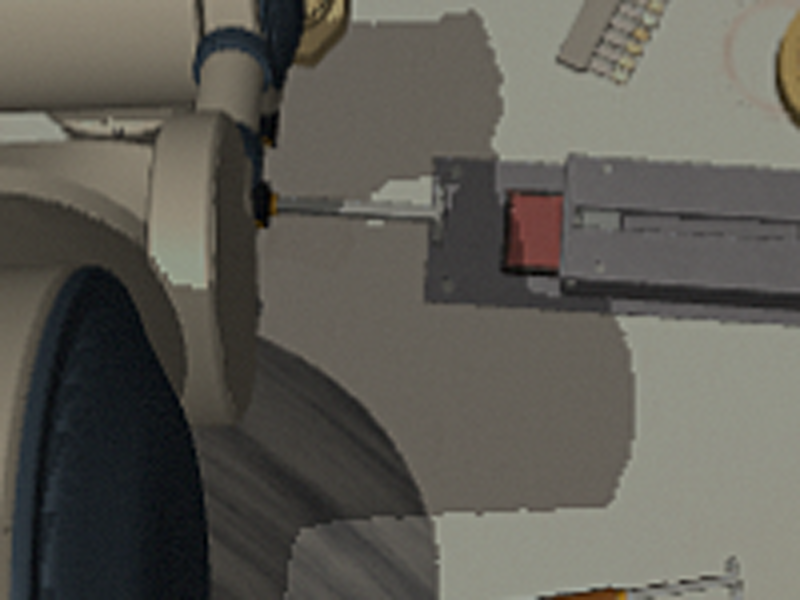

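The top crop shows the rod head at about (441,180–232) and the pad's tail edge at (506,193–268), square in the mouth. Computing where both are in the keeper frame.

```bash
python3 - <<'E'
from h import *
np.set_printoptions(precision=4,suppress=True)
f=lambda L:(np.array(L,float)+.5)/4-.5+[200,140]
g=lambda L:(np.array(L,float)+.5)/4-.5+[240,100]
c,s=np.cos(-1.5447),np.sin(-1.5447)
def k(P):
    d=P[:,:2]-[.6296,-.0635];return np.c_[c*d[:,0]+s*d[:,1],-s*d[:,0]+c*d[:,1]]
print("head top",k(cast("top",f([(441,180),(441,232)]),.0537)))
print("shank top start,end",k(cast("top",f([(278,204),(430,213)]),.05)))
print("head side",k(cast("side",g([(348,335),(395,316)]),.0537)))
print("shank side",k(cast("side",g([(280,262),(360,326)]),.053)))
print("pad tail top",k(cast("top",f([(508,192),(504,270)]),.018)))
print("apron", k(cast("top",f([(434,157),(427,300)]),.004)))
print("tool",k(r.sense()["ee_pos"][None]))
E
```

```text
head top [[-0.0772  0.018 ]
 [-0.075  -0.0133]]
shank top start,end [[-0.1721 -0.0014]
 [-0.0824 -0.0014]]
head side [[-0.0826 -0.0156]
 [-0.0798  0.0182]]
shank side [[-0.1716 -0.0007]
 [-0.0859 -0.0039]]
pad tail top [[-0.0379  0.0224]
 [-0.0373 -0.0261]]
apron [[-0.0851  0.0456]
 [-0.0831 -0.0446]]
tool [[-0.203  -0.0009]]
```

```bash
python3 -m inch '[{"offset":[0,0,-1.2],"spin":0,"claw":5},{"offset":[0,0,-2.4],"spin":0,"claw":5},{"offset":[0,0,-3.2],"spin":0,"claw":5},{"offset":[0,0,-3.6],"spin":0,"claw":5},{"offset":[0,0,-3.6],"spin":0,"claw":5},{"offset":[0,0,-3.6],"spin":0,"claw":5}]' 40
python3 - <<'E'
from h import *
cv2.imwrite("pics/side7.png",r.snapshot("side")[:,:,::-1])
crop("pics/side7.png","pics/c13.png",290,140,370,200,10)
E
```

```text
time_s: 14.2
ee_pos: [0.6248, 0.1389, 0.0125]
ee_rot: [-1.571, -0.0, 0.026]
contact_force: [0.0, 0.3, -0.3]
grip_width: 0.192
```

View pics/c13.png

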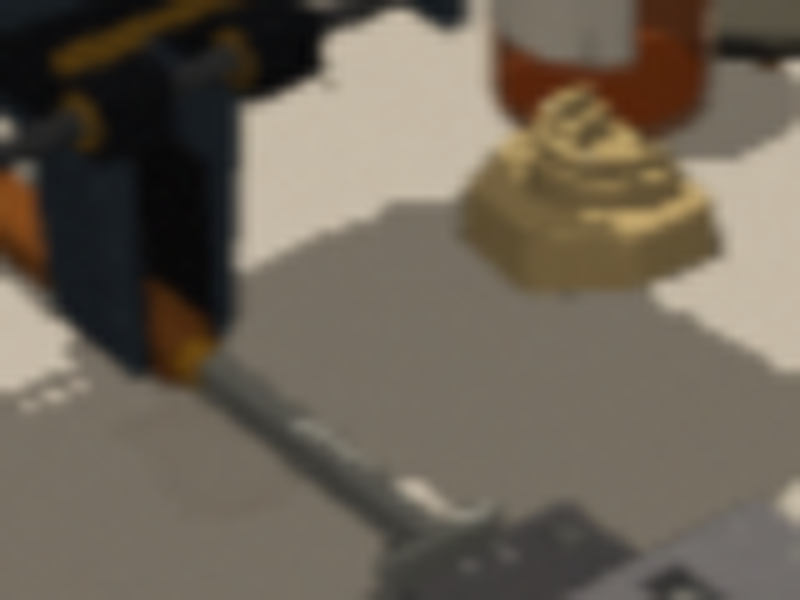

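```bash
python3 -m inch '[{"offset":[0,0,-0.2],"spin":0,"claw":5},{"offset":[0,-0.7,-0.2],"spin":0,"claw":5},{"offset":[0.03,-1.4,-0.2],"spin":0,"claw":5},{"offset":[0.05,-2.1,-0.2],"spin":0,"claw":5},{"offset":[0.07,-2.8,-0.2],"spin":0,"claw":5},{"offset":[0.07,-2.8,-0.2],"spin":0,"claw":5}]' 40
python3 -m inch '[{"offset":[0,-0.3,0],"spin":0,"claw":5},{"offset":[0.02,-0.6,0],"spin":0,"claw":5},{"offset":[0.03,-0.9,0],"spin":0,"claw":5},{"offset":[0.03,-1.2,0],"spin":0,"claw":5},{"offset":[0.04,-1.5,0],"spin":0,"claw":5},{"offset":[0.04,-1.5,0],"spin":0,"claw":5}]' 40
python3 - <<'E'
from h import *
for n in("top","side"):cv2.imwrite(f"pics/{n}8.png",r.snapshot(n)[:,:,::-1])
crop("pics/side8.png","pics/c14.png",280,120,440,240,5)
E
```

```text
time_s: 15.0
ee_pos: [0.6253, 0.1102, 0.0102]
ee_rot: [-1.571, 0.0, 0.025]
contact_force: [0.3, -0.0, -1.2]
grip_width: 0.194
time_s: 15.75
ee_pos: [0.6257, 0.0956, 0.0102]
ee_rot: [-1.571, 0.0, 0.026]
contact_force: [-0.4, 0.2, -0.9]
grip_width: 0.194
```

View pics/c14.png

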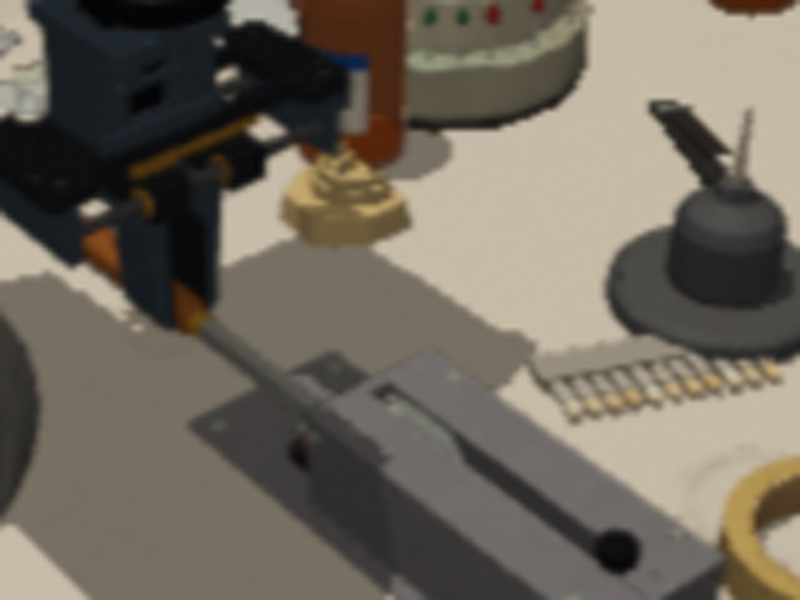

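```bash
python3 - <<'E'
from h import *
crop("pics/side8.png","pics/c15.png",315,175,375,220,13)
crop("pics/top8.png","pics/c16.png",250,150,410,270,5)
g=lambda P:((proj("side",P)-[280,120]+.5)*5-.5).round()
ft=lambda P:((proj("top",P)-[250,150]+.5)*5-.5).round()
k=np.array([.026,-.9997]);o=np.array([.6296,-.0635])
for x in(-.135,-.05,-.03):
  p=list(o+x*k);print(x,"z16:",g(p+[.016]),"z60",g(p+[.06]),ft(p+[.016]))
E
```

```text
-0.135 z16: [[197. 319.]] z60 [[194. 248.]] [[183. 224.]]
-0.05 z16: [[304. 401.]] z60 [[304. 328.]] [[357. 234.]]
-0.03 z16: [[330. 422.]] z60 [[332. 348.]] [[399. 237.]]
```

View pics/c15.png

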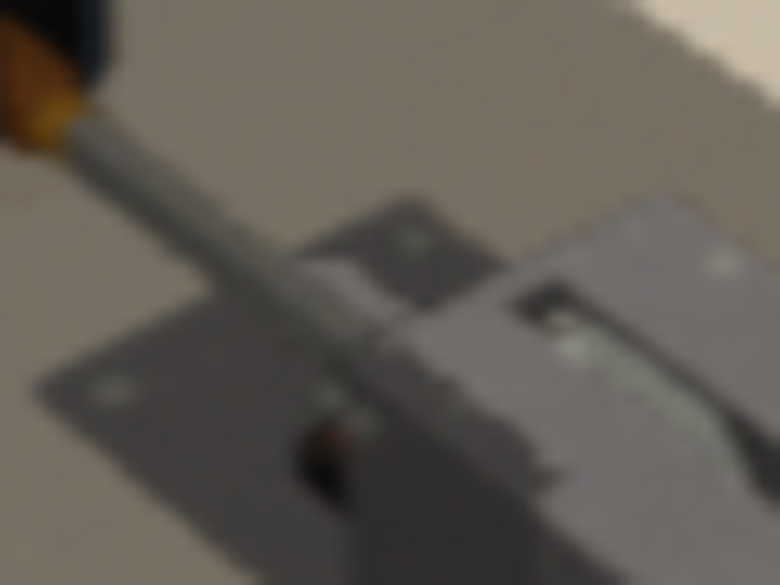

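View pics/c16.png

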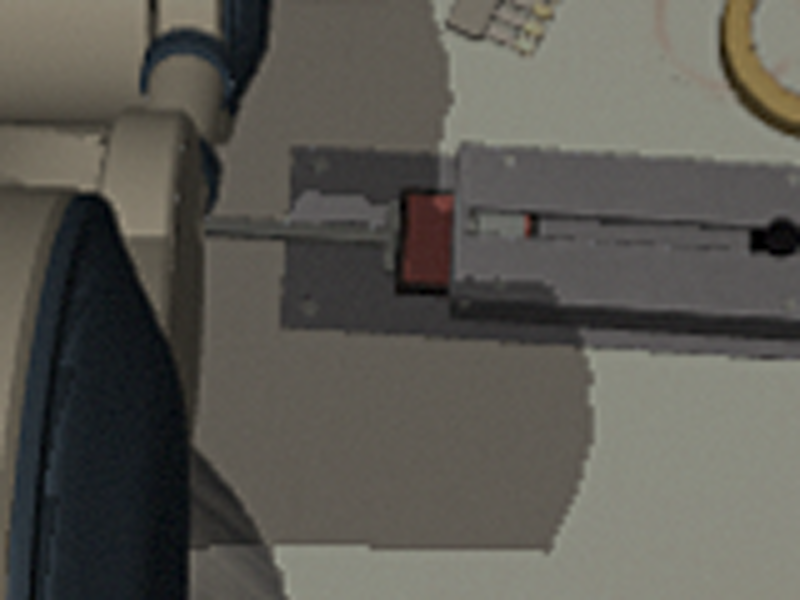

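What looked like the shank on the roof is only a shadow. The top crop shows the head (390,205–270) low behind the pad's tail (400), and the pad's nose through the slot at (530,225). Earliest stop contact is about 75 mm on, so I'll advance 55 mm.

```bash
python3 -m inch '[{"offset":[0,-0.5,0],"spin":0,"claw":5},{"offset":[0.02,-1,0],"spin":0,"claw":5},{"offset":[0.03,-1.5,0],"spin":0,"claw":5},{"offset":[0.05,-2,0],"spin":0,"claw":5},{"offset":[0.06,-2.5,0],"spin":0,"claw":5},{"offset":[0.06,-2.5,0],"spin":0,"claw":5}]' 40
python3 -m inch '[{"offset":[0,-0.5,0],"spin":0,"claw":5},{"offset":[0.02,-1,0],"spin":0,"claw":5},{"offset":[0.03,-1.5,0],"spin":0,"claw":5},{"offset":[0.05,-2,0],"spin":0,"claw":5},{"offset":[0.07,-2.5,0],"spin":0,"claw":5},{"offset":[0.08,-3,0],"spin":0,"claw":5},{"offset":[0.08,-3,0],"spin":0,"claw":5}]' 40
python3 - <<'E'
from h import *
for n in("top","side"):cv2.imwrite(f"pics/{n}9.png",r.snapshot(n)[:,:,::-1])
crop("pics/top9.png","pics/c17.png",290,150,450,270,5)
E
```

```text
time_s: 16.6
ee_pos: [0.6263, 0.0703, 0.0102]
ee_rot: [-1.571, 0.0, 0.026]
contact_force: [0.5, -0.1, -0.6]
grip_width: 0.196
time_s: 17.48
ee_pos: [0.6271, 0.0403, 0.0102]
ee_rot: [-1.571, -0.0, 0.026]
contact_force: [-0.4, -0.2, -1.1]
grip_width: 0.194
```

View pics/c17.png

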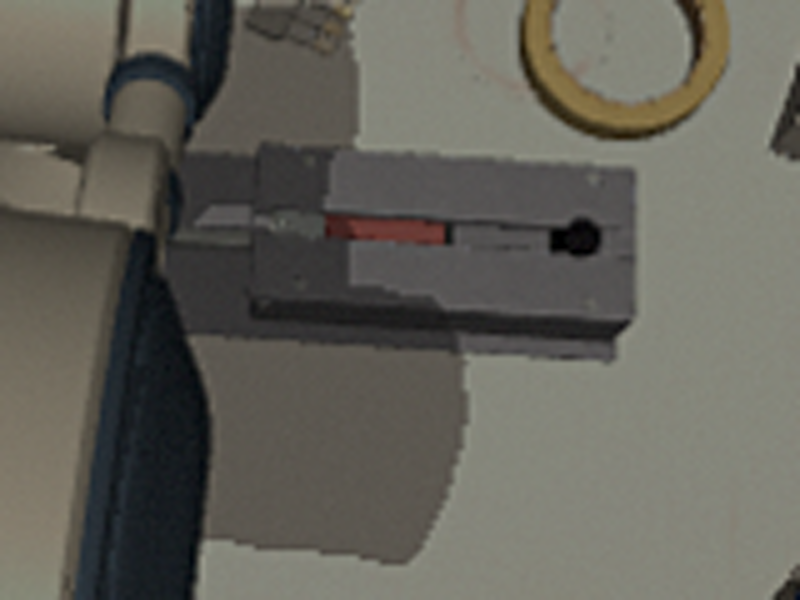

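The slot shows the pad's red top, with its nose at crop x≈452, and the black stop block starting at x≈550. Computing the gap left.

```bash
python3 - <<'E'
from h import *
f=lambda L:(np.array(L,float)+.5)/5-.5+[290,150]
c,s=np.cos(-1.5447),np.sin(-1.5447)
def k(P):
    d=P[:,:2]-[.6296,-.0635];return (c*d[:,0]+s*d[:,1]).round(4)
print("nose",k(cast("top",f([(452,235)]),.018)))
for z in(.018,.03,.045,.057):print("stop edge",z,k(cast("top",f([(550,240)]),z)))
print("tool",k(r.sense()["ee_pos"][None]))
E
```

```text
nose [0.0926]
stop edge 0.018 [0.1402]
stop edge 0.03 [0.1383]
stop edge 0.045 [0.1359]
stop edge 0.057 [0.134]
tool [-0.1042]
```

```bash
python3 -m inch '[{"offset":[0,-0.4,0],"spin":0,"claw":5},{"offset":[0.02,-0.8,0],"spin":0,"claw":5},{"offset":[0.03,-1.2,0],"spin":0,"claw":5},{"offset":[0.04,-1.6,0],"spin":0,"claw":5},{"offset":[0.05,-2,0],"spin":0,"claw":5},{"offset":[0.06,-2.4,0],"spin":0,"claw":5},{"offset":[0.07,-2.7,0],"spin":0,"claw":5},{"offset":[0.08,-3,0],"spin":0,"claw":5},{"offset":[0.08,-3.2,0],"spin":0,"claw":5},{"offset":[0.08,-3.2,0],"spin":0,"claw":5}]' 40
python3 - <<'E'
from h import *
cv2.imwrite("pics/top10.png",r.snapshot("top")[:,:,::-1])
crop("pics/top10.png","pics/c18.png",330,170,430,220,8)
E
```

```text
time_s: 18.82
ee_pos: [0.6279, 0.0087, 0.0102]
ee_rot: [-1.571, 0.0, 0.026]
contact_force: [0.6, -0.2, -3.9]
grip_width: 0.191
```

View pics/c18.png

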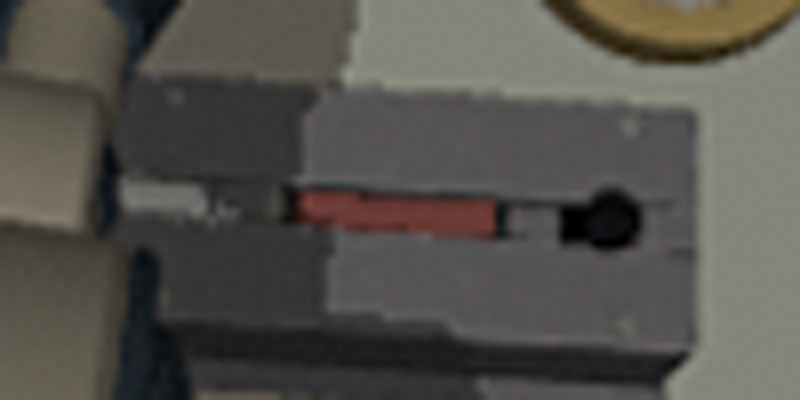

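The gap between the nose (508) and the stop block (560) is about 10–16 mm. Advancing 7 mm, then creeping.

```bash
python3 -m inch '[{"offset":[0,-0.2,0],"spin":0,"claw":5},{"offset":[0,-0.4,0],"spin":0,"claw":5},{"offset":[0.01,-0.6,0],"spin":0,"claw":5},{"offset":[0.02,-0.7,0],"spin":0,"claw":5},{"offset":[0.02,-0.7,0],"spin":0,"claw":5}]' 40
python3 -m inch '[{"offset":[0,-0.04,0],"spin":0,"claw":5},{"offset":[0,-0.08,0],"spin":0,"claw":5},{"offset":[0,-0.08,0],"spin":0,"claw":5}]' 40
python3 -m inch '[{"offset":[0,-0.04,0],"spin":0,"claw":5},{"offset":[0,-0.08,0],"spin":0,"claw":5},{"offset":[0,-0.08,0],"spin":0,"claw":5}]' 40
python3 - <<'E'
from h import *
cv2.imwrite("pics/top11.png",r.snapshot("top")[:,:,::-1])
crop("pics/top11.png","pics/c19.png",330,170,430,220,8)
E
```

```text
time_s: 19.5
ee_pos: [0.6281, 0.0018, 0.0102]
ee_rot: [-1.571, 0.0, 0.026]
contact_force: [0.4, 1.1, -3.8]
grip_width: 0.194
time_s: 19.88
ee_pos: [0.6281, 0.0011, 0.0102]
ee_rot: [-1.571, -0.0, 0.026]
contact_force: [-0.7, 1.7, -3.3]
grip_width: 0.192
time_s: 20.25
ee_pos: [0.6281, 0.0002, 0.0102]
ee_rot: [-1.571, 0.0, 0.026]
contact_force: [-1.5, 1.3, -3.5]
grip_width: 0.191
```

View pics/c19.png

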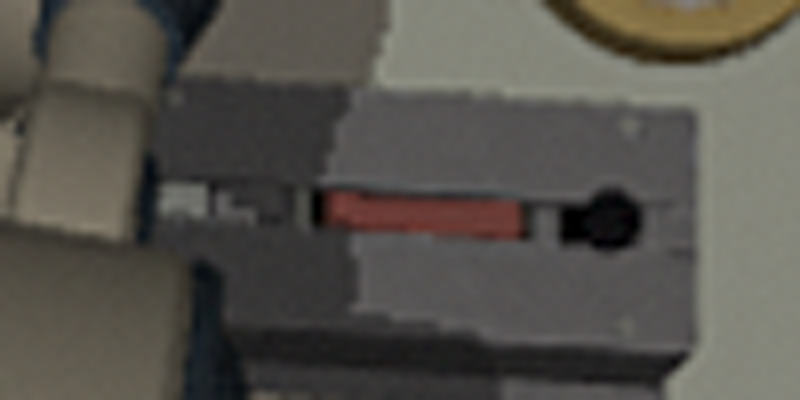

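```bash
python3 -m inch '[{"offset":[0,-0.03,0],"spin":0,"claw":5},{"offset":[0,-0.06,0],"spin":0,"claw":5},{"offset":[0,-0.06,0],"spin":0,"claw":5}]' 40
```

```text
time_s: 20.68
ee_pos: [0.6281, -0.0003, 0.0102]
ee_rot: [-1.571, 0.0, 0.026]
contact_force: [0.3, 1.2, -3.4]
grip_width: 0.195
```

```bash
python3 -m inch '[{"offset":[0,-0.03,0],"spin":0,"claw":5},{"offset":[0,-0.05,0],"spin":0,"claw":5},{"offset":[0,-0.05,0],"spin":0,"claw":5}]' 40
```

```text
time_s: 21.05
ee_pos: [0.6281, -0.0008, 0.0102]
ee_rot: [-1.571, 0.0, 0.026]
contact_force: [-0.1, 1.8, -4.1]
grip_width: 0.191
```

```bash
python3 -m inch '[{"offset":[0,-0.03,0],"spin":0,"claw":5},{"offset":[0,-0.06,0],"spin":0,"claw":5},{"offset":[0,-0.06,0],"spin":0,"claw":5}]' 40
```

```text
time_s: 21.42
ee_pos: [0.6281, -0.0015, 0.0102]
ee_rot: [-1.571, -0.0, 0.026]
contact_force: [-0.0, 0.8, -3.2]
grip_width: 0.193
```

```bash
python3 -m inch '[{"offset":[0,-0.03,0],"spin":0,"claw":5},{"offset":[0,-0.05,0],"spin":0,"claw":5},{"offset":[0,-0.05,0],"spin":0,"claw":5}]' 40
```

```text
time_s: 21.8
ee_pos: [0.6281, -0.0019, 0.0102]
ee_rot: [-1.571, 0.0, 0.026]
contact_force: [0.3, 0.8, -3.8]
grip_width: 0.193
```

```bash
python3 -m inch '[{"offset":[0,-0.03,0],"spin":0,"claw":5},{"offset":[0,-0.05,0],"spin":0,"claw":5},{"offset":[0,-0.05,0],"spin":0,"claw":5}]' 40; python3 - <<'E'
from h import *
cv2.imwrite("pics/top12.png",r.snapshot("top")[:,:,::-1])
crop("pics/top12.png","pics/c20.png",330,170,430,220,8)
E
```

```text
time_s: 22.18
ee_pos: [0.6281, -0.0024, 0.0102]
ee_rot: [-1.571, -0.0, 0.026]
contact_force: [0.2, 0.9, -3.5]
grip_width: 0.193
```

View pics/c20.png

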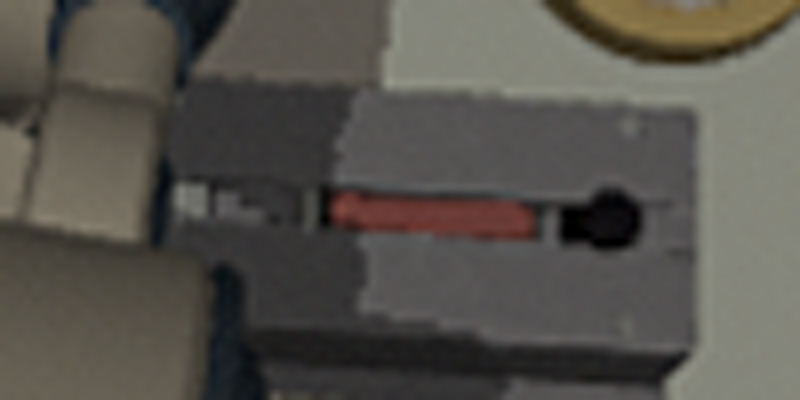

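A lit floor strip (544–560, about 4 mm) still separates the nose from the stop. Continuing.

```bash
python3 -m inch '[{"offset":[0,-0.05,0],"spin":0,"claw":5},{"offset":[0,-0.1,0],"spin":0,"claw":5},{"offset":[0,-0.15,0],"spin":0,"claw":5},{"offset":[0,-0.15,0],"spin":0,"claw":5}]' 40
```

```text
time_s: 22.72
ee_pos: [0.6281, -0.004, 0.0102]
ee_rot: [-1.571, 0.0, 0.026]
contact_force: [-0.5, 1.3, -2.7]
grip_width: 0.193
```

```bash
python3 -m inch '[{"offset":[0,-0.03,0],"spin":0,"claw":5},{"offset":[0,-0.05,0],"spin":0,"claw":5},{"offset":[0,-0.05,0],"spin":0,"claw":5}]' 40
```

```text
time_s: 23.1
ee_pos: [0.6281, -0.0044, 0.0102]
ee_rot: [-1.571, 0.0, 0.026]
contact_force: [0.2, 0.9, -3.6]
grip_width: 0.196
```

```bash
python3 -m inch '[{"offset":[0,-0.03,0],"spin":0,"claw":5},{"offset":[0,-0.05,0],"spin":0,"claw":5},{"offset":[0,-0.05,0],"spin":0,"claw":5}]' 40
```

```text
time_s: 23.48
ee_pos: [0.6281, -0.0049, 0.0102]
ee_rot: [-1.571, -0.0, 0.026]
contact_force: [0.1, 1.1, -3.2]
grip_width: 0.197
```

```bash
python3 -m inch '[{"offset":[0,-0.03,0],"spin":0,"claw":5},{"offset":[0,-0.05,0],"spin":0,"claw":5},{"offset":[0,-0.05,0],"spin":0,"claw":5}]' 40
```

```text
time_s: 23.85
ee_pos: [0.6281, -0.0054, 0.0102]
ee_rot: [-1.571, -0.0, 0.026]
contact_force: [0.4, 1.3, -3.1]
grip_width: 0.196
```

```bash
python3 -m inch '[{"offset":[0,-0.03,0],"spin":0,"claw":5},{"offset":[0,-0.05,0],"spin":0,"claw":5},{"offset":[0,-0.05,0],"spin":0,"claw":5}]' 40; python3 - <<'E'
from h import *
cv2.imwrite("pics/top13.png",r.snapshot("top")[:,:,::-1])
crop("pics/top13.png","pics/c21.png",330,170,430,220,8)
E
```

```text
time_s: 24.22
ee_pos: [0.6281, -0.0059, 0.0102]
ee_rot: [-1.571, -0.0, 0.026]
contact_force: [-0.1, 1.0, -3.3]
grip_width: 0.192
```

View pics/c21.png

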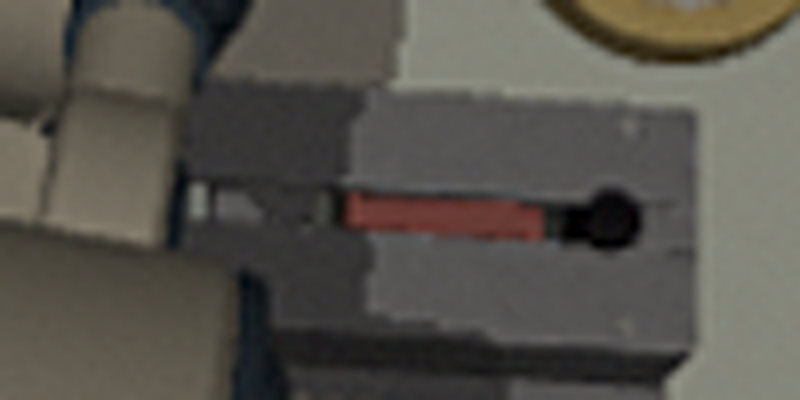

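The floor strip has narrowed to about one pixel (about 1–2 mm), and the head (322) is close behind the tail. Creeping in 0.4 mm steps.

```bash
python3 -m inch '[{"offset":[0,-0.02,0],"spin":0,"claw":5},{"offset":[0,-0.04,0],"spin":0,"claw":5},{"offset":[0,-0.04,0],"spin":0,"claw":5}]' 40
```

```text
time_s: 24.65
ee_pos: [0.6281, -0.0063, 0.0102]
ee_rot: [-1.571, 0.0, 0.026]
contact_force: [0.6, 0.8, -3.0]
grip_width: 0.191
```

```bash
python3 -m inch '[{"offset":[0,-0.02,0],"spin":0,"claw":5},{"offset":[0,-0.04,0],"spin":0,"claw":5},{"offset":[0,-0.04,0],"spin":0,"claw":5}]' 40
```

```text
time_s: 25.02
ee_pos: [0.6281, -0.0067, 0.0102]
ee_rot: [-1.571, -0.0, 0.026]
contact_force: [0.4, 1.2, -2.5]
grip_width: 0.196
```

```bash
python3 -m inch '[{"offset":[0,-0.02,0],"spin":0,"claw":5},{"offset":[0,-0.04,0],"spin":0,"claw":5},{"offset":[0,-0.04,0],"spin":0,"claw":5}]' 40
```

```text
time_s: 25.4
ee_pos: [0.6281, -0.0071, 0.0102]
ee_rot: [-1.571, -0.0, 0.026]
contact_force: [0.2, 1.1, -3.3]
grip_width: 0.191
```

```bash
python3 -m inch '[{"offset":[0,-0.02,0],"spin":0,"claw":5},{"offset":[0,-0.04,0],"spin":0,"claw":5},{"offset":[0,-0.04,0],"spin":0,"claw":5}]' 40
```

```text
time_s: 25.78
ee_pos: [0.6281, -0.0075, 0.0102]
ee_rot: [-1.571, 0.0, 0.026]
contact_force: [0.2, 0.8, -3.7]
grip_width: 0.195
```

```bash
python3 -m inch '[{"offset":[0,-0.02,0],"spin":0,"claw":5},{"offset":[0,-0.04,0],"spin":0,"claw":5},{"offset":[0,-0.04,0],"spin":0,"claw":5}]' 40
```

```text
time_s: 26.15
ee_pos: [0.6281, -0.0079, 0.0102]
ee_rot: [-1.571, 0.0, 0.026]
contact_force: [0.5, 1.3, -3.6]
grip_width: 0.194
```

```bash
python3 -m inch '[{"offset":[0,-0.02,0],"spin":0,"claw":5},{"offset":[0,-0.04,0],"spin":0,"claw":5},{"offset":[0,-0.04,0],"spin":0,"claw":5}]' 40
```

```text
time_s: 26.52
ee_pos: [0.6281, -0.0083, 0.0102]
ee_rot: [-1.571, -0.0, 0.026]
contact_force: [0.5, 2.3, -3.4]
grip_width: 0.191
```

Force is starting to rise (2.3 N). Continuing with smaller steps.

```bash
python3 -m inch '[{"offset":[0,-0.02,0],"spin":0,"claw":5},{"offset":[0,-0.02,0],"spin":0,"claw":5}]' 40
```

```text
time_s: 26.78
ee_pos: [0.6281, -0.0085, 0.0102]
ee_rot: [-1.571, -0.0, 0.026]
contact_force: [0.0, 0.6, -3.2]
grip_width: 0.197
```

```bash
python3 -m inch '[{"offset":[0,-0.03,0],"spin":0,"claw":5},{"offset":[0,-0.03,0],"spin":0,"claw":5}]' 40
```

```text
time_s: 27.02
ee_pos: [0.6281, -0.0088, 0.0102]
ee_rot: [-1.571, 0.0, 0.026]
contact_force: [0.3, 1.0, -3.4]
grip_width: 0.194
```

```bash
python3 -m inch '[{"offset":[0,-0.04,0],"spin":0,"claw":5},{"offset":[0,-0.04,0],"spin":0,"claw":5}]' 40; python3 - <<'E'
from h import *
cv2.imwrite("pics/top14.png",r.snapshot("top")[:,:,::-1])
crop("pics/top14.png","pics/c22.png",330,170,430,220,8)
E
```

```text
time_s: 27.28
ee_pos: [0.6281, -0.0092, 0.0102]
ee_rot: [-1.571, -0.0, 0.026]
contact_force: [0.8, 2.1, -3.5]
grip_width: 0.194
```

View pics/c22.png

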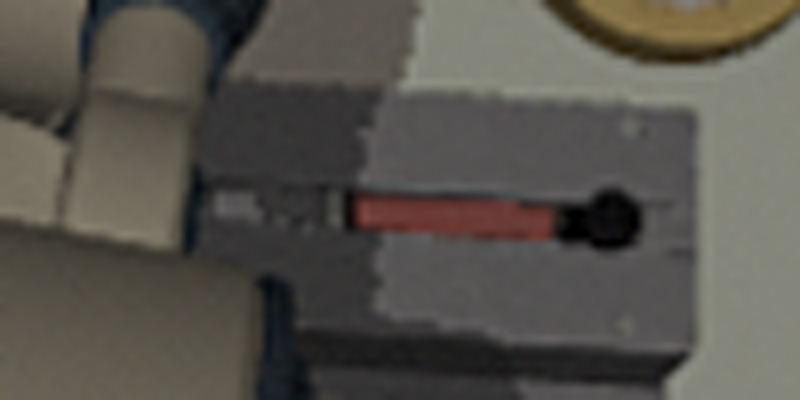

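The strip is gone and the pad meets the stop block visually, though no firm force yet. Continuing.

```bash
python3 -m inch '[{"offset":[0,-0.03,0],"spin":0,"claw":5},{"offset":[0,-0.03,0],"spin":0,"claw":5}]' 40
```

```text
time_s: 27.58
ee_pos: [0.6281, -0.0093, 0.0102]
ee_rot: [-1.57, -0.0, 0.026]
contact_force: [0.1, 6.0, -2.7]
grip_width: 0.193
```

Contact: 6 N. A touch more, then hold.

```bash
python3 -m inch '[{"offset":[0,-0.01,0],"spin":0,"claw":5},{"offset":[0,-0.01,0],"spin":0,"claw":5}]' 40
```

```text
time_s: 27.82
ee_pos: [0.6281, -0.0092, 0.0102]
ee_rot: [-1.57, -0.0, 0.026]
contact_force: [0.4, 5.7, -2.7]
grip_width: 0.193
```

```bash
python3 -m inch '[{"offset":[0,-0.01,0],"spin":0,"claw":5},{"offset":[0,-0.01,0],"spin":0,"claw":5}]' 40
```

```text
time_s: 28.08
ee_pos: [0.6281, -0.0093, 0.0102]
ee_rot: [-1.57, -0.0, 0.026]
contact_force: [0.3, 6.6, -2.1]
grip_width: 0.191
```

```bash
python3 -m inch '[{"offset":[0,-0.01,0],"spin":0,"claw":5},{"offset":[0,-0.02,0],"spin":0,"claw":5}]' 40
```

```text
time_s: 28.32
ee_pos: [0.6281, -0.0093, 0.0102]
ee_rot: [-1.57, -0.0, 0.026]
contact_force: [-0.3, 8.1, -3.2]
grip_width: 0.194
```

Holding about 8–9 N for about a second.

```bash
python3 -m inch '[{"offset":[0,-0.01,0],"spin":0,"claw":5},{"offset":[0,-0.01,0],"spin":0,"claw":5},{"offset":[0,-0.01,0],"spin":0,"claw":5},{"offset":[0,-0.01,0],"spin":0,"claw":5},{"offset":[0,-0.01,0],"spin":0,"claw":5}]' 40
python3 -m inch '[{"offset":[0,0,0],"spin":0,"claw":5},{"offset":[0,0,0],"spin":0,"claw":5},{"offset":[0,0,0],"spin":0,"claw":5},{"offset":[0,0,0],"spin":0,"claw":5}]' 40
```

```text
time_s: 28.95
ee_pos: [0.6281, -0.0093, 0.0102]
ee_rot: [-1.57, -0.0, 0.026]
contact_force: [-0.4, 9.1, -2.7]
grip_width: 0.196
time_s: 29.45
ee_pos: [0.6281, -0.0093, 0.0102]
ee_rot: [-1.57, -0.0, 0.026]
contact_force: [0.5, 9.5, -2.1]
grip_width: 0.193
```

Withdrawing the rod straight back.

```bash
python3 -m inch '[{"offset":[0,0.2,0],"spin":0,"claw":5},{"offset":[-0.02,0.8,0],"spin":0,"claw":5},{"offset":[-0.04,1.6,0],"spin":0,"claw":5},{"offset":[-0.06,2.4,0],"spin":0,"claw":5},{"offset":[-0.08,3.2,0],"spin":0,"claw":5},{"offset":[-0.1,4,0],"spin":0,"claw":5},{"offset":[-0.12,4.8,0],"spin":0,"claw":5},{"offset":[-0.15,5.6,0],"spin":0,"claw":5},{"offset":[-0.17,6.4,0],"spin":0,"claw":5},{"offset":[-0.19,7.2,0],"spin":0,"claw":5},{"offset":[-0.21,8,0],"spin":0,"claw":5},{"offset":[-0.23,9,0],"spin":0,"claw":5},{"offset":[-0.26,10,0],"spin":0,"claw":5},{"offset":[-0.29,11,0.2],"spin":0,"claw":5},{"offset":[-0.32,12,1],"spin":0,"claw":5},{"offset":[-0.34,13,2],"spin":0,"claw":5},{"offset":[-0.34,13,3],"spin":0,"claw":5},{"offset":[-0.34,13,3],"spin":0,"claw":5}]' 40
python3 - <<'E'
from h import *
for n in("top","side"):cv2.imwrite(f"pics/{n}15.png",r.snapshot(n)[:,:,::-1])
crop("pics/side15.png","pics/c23.png",280,120,440,240,5)
crop("pics/top15.png","pics/c24.png",270,150,430,270,5)
E
```

```text
time_s: 31.7
ee_pos: [0.6248, 0.1162, 0.0405]
ee_rot: [-1.576, 0.0, 0.026]
contact_force: [0.9, -32.2, -7.1]
grip_width: 0.192
```

View pics/c23.png

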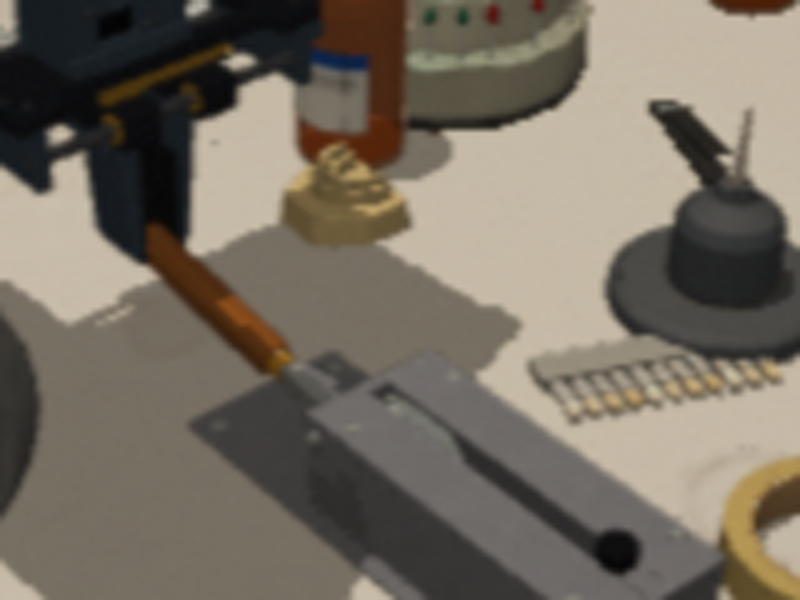

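View pics/c24.png

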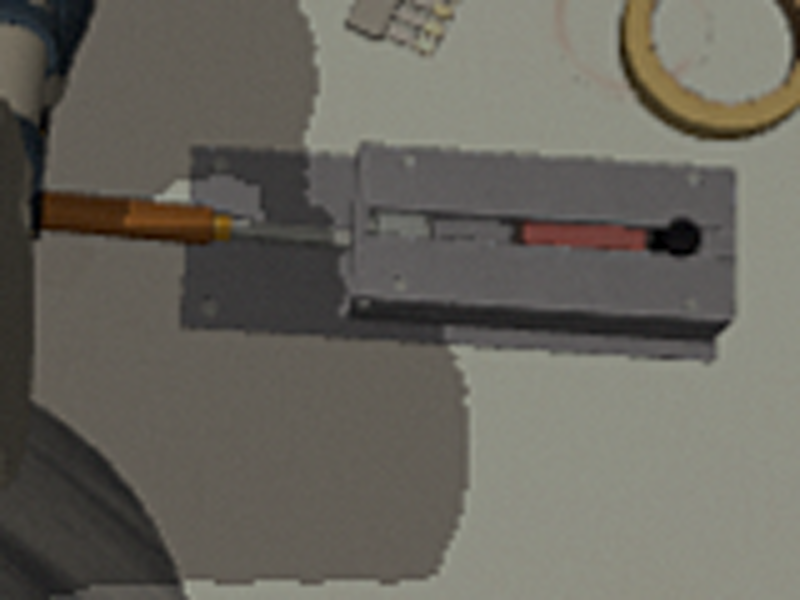

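The side view shows the withdrawal went wrong. The head caught on the flap's inner side, the handle slipped back through the grip (handle front at keeper x ≈ -66, so the head front is at about +40), and the rod is under tension. The pad is still at the stop. I'll ease off, lay the rod down, and regrip.

```bash
python3 -m inch '[{"offset":[0,-0.3,0],"spin":0,"claw":5},{"offset":[0,-0.6,0],"spin":0,"claw":5},{"offset":[0,-0.8,-0.7],"spin":0,"claw":5},{"offset":[0,-0.9,-1.4],"spin":0,"claw":5},{"offset":[0,-0.9,-2.1],"spin":0,"claw":5},{"offset":[0,-0.9,-2.7],"spin":0,"claw":5},{"offset":[0,-0.9,-2.7],"spin":0,"claw":5}]' 40
python3 - <<'E'
from h import *
for n in("top","side"):cv2.imwrite(f"pics/{n}16.png",r.snapshot(n)[:,:,::-1])
crop("pics/side16.png","pics/c25.png",280,120,440,240,5)
crop("pics/top16.png","pics/c26.png",270,150,430,270,5)
E
```

```text
time_s: 32.67
ee_pos: [0.6244, 0.1111, 0.0126]
ee_rot: [-1.571, 0.001, 0.026]
contact_force: [0.1, 1.8, 1.6]
grip_width: 0.192
```

View pics/c25.png

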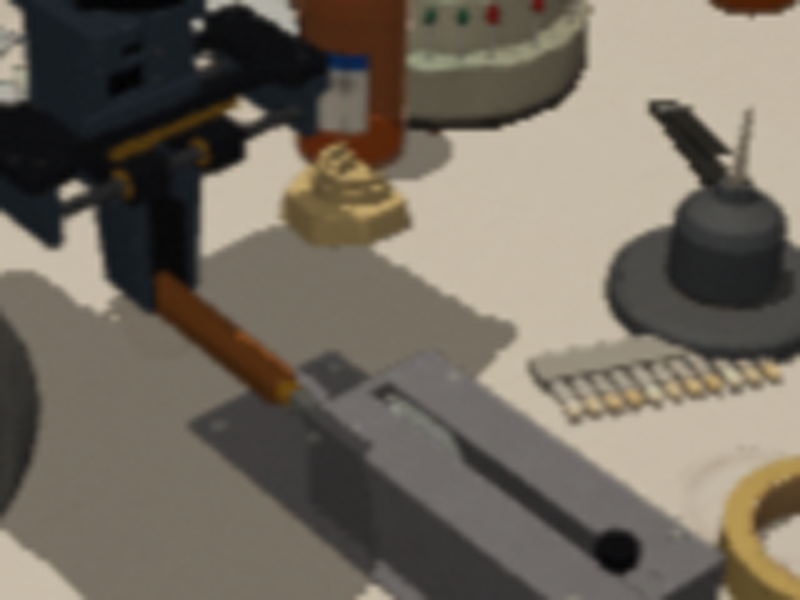

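View pics/c26.png

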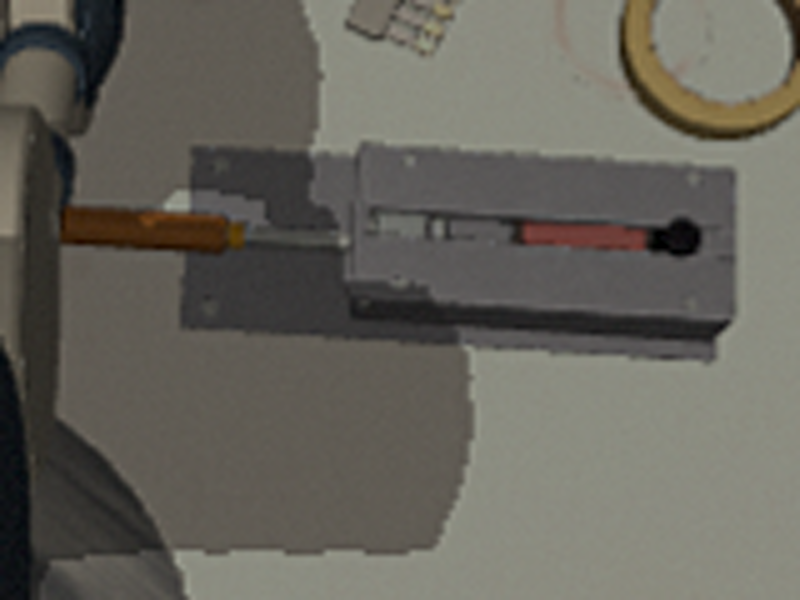

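The tension is gone. The head shows as a strip in the slot at (440,228), just inside the flap, and the pad is still at the stop. Opening, sliding forward along the handle by 9 cm, and regripping at the balance point.

```bash
python3 -m inch '[{"offset":[0,0,0],"spin":0,"claw":45},{"offset":[0,0,0],"spin":0,"claw":45},{"offset":[0,0,0],"spin":0,"claw":45},{"offset":[0.03,-1,-0.1],"spin":0,"claw":45},{"offset":[0.05,-2.5,-0.2],"spin":0,"claw":45},{"offset":[0.1,-4,-0.25],"spin":0,"claw":45},{"offset":[0.15,-5.5,-0.25],"spin":0,"claw":45},{"offset":[0.2,-7,-0.25],"spin":0,"claw":45},{"offset":[0.22,-8.5,-0.25],"spin":0,"claw":45},{"offset":[0.23,-9,-0.25],"spin":0,"claw":45},{"offset":[0.23,-9,-0.25],"spin":0,"claw":30},{"offset":[0.23,-9,-0.25],"spin":0,"claw":15},{"offset":[0.23,-9,-0.25],"spin":0,"claw":5},{"offset":[0.23,-9,-0.25],"spin":0,"claw":5},{"offset":[0.23,-9,-0.25],"spin":0,"claw":5},{"offset":[0.23,-9,-0.25],"spin":0,"claw":5}]' 40
python3 -m inch '[{"offset":[0,0,0.3],"spin":0,"claw":5},{"offset":[0,0,0.6],"spin":0,"claw":5},{"offset":[0,0,0.9],"spin":0,"claw":5},{"offset":[0,0,0.9],"spin":0,"claw":5}]' 40
python3 - <<'E'
from h import *
for n in("top","side"):cv2.imwrite(f"pics/{n}17.png",r.snapshot(n)[:,:,::-1])
crop("pics/side17.png","pics/c27.png",280,120,440,240,5)
crop("pics/top17.png","pics/c28.png",330,170,430,220,8)
print(r.sense()["ft_torque"])
E
```

```text
time_s: 34.78
ee_pos: [0.627, 0.0211, 0.0107]
ee_rot: [-1.571, -0.0, 0.026]
contact_force: [0.3, 1.5, 0.1]
grip_width: 0.195
time_s: 35.28
ee_pos: [0.627, 0.0208, 0.0199]
ee_rot: [-1.571, -0.0, 0.026]
contact_force: [0.2, -5.1, -5.0]
grip_width: 0.192
[-0.50040315 -0.10108131  0.0052566 ]
```

View pics/c27.png

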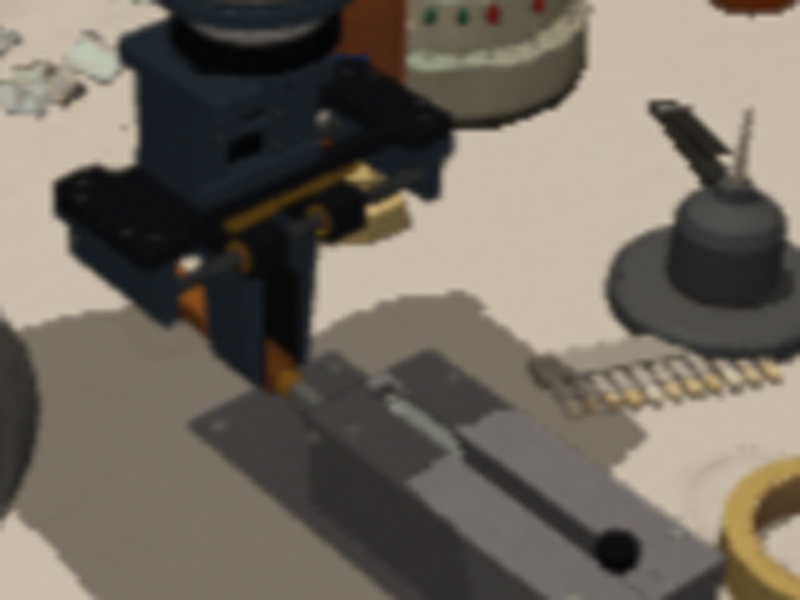

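View pics/c28.png

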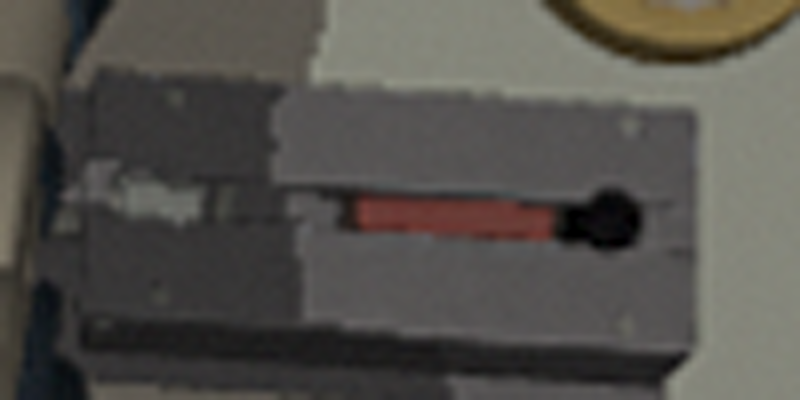

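The rod is raised level about 9 mm and the head (crop x≈225) is right behind the flap's edge. Trying a careful 8 mm pull with the head free to dip.

```bash
python3 -m inch '[{"offset":[0,0.2,0],"spin":0,"claw":5},{"offset":[0,0.4,0],"spin":0,"claw":5},{"offset":[-0.01,0.6,0],"spin":0,"claw":5},{"offset":[-0.02,0.8,0],"spin":0,"claw":5},{"offset":[-0.02,0.8,0],"spin":0,"claw":5}]' 40
python3 - <<'E'
from h import *
cv2.imwrite("pics/top18.png",r.snapshot("top")[:,:,::-1])
crop("pics/top18.png","pics/c29.png",330,170,430,220,8)
print(r.sense()["ft_torque"])
E
```

```text
time_s: 36.0
ee_pos: [0.6268, 0.0277, 0.0196]
ee_rot: [-1.573, 0.0, 0.026]
contact_force: [0.4, -17.5, -7.3]
grip_width: 0.189
[-3.03815382 -0.06863595 -0.02317086]
```

View pics/c29.png

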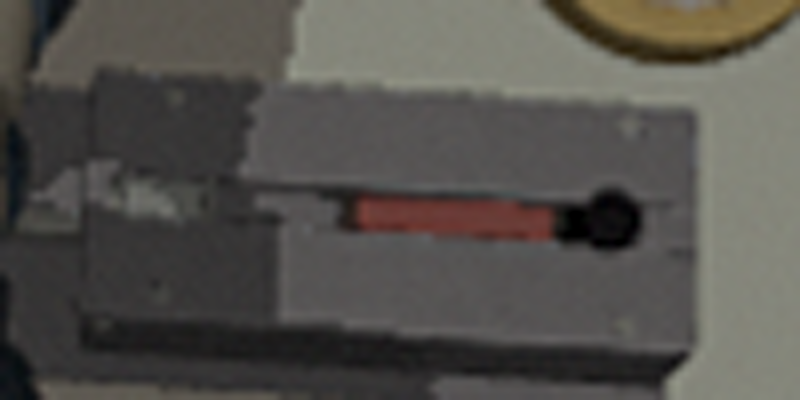

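The pull loads up to 17 N and the flap's edge follows the head, so it's still caught. At these flap angles the edge jams end-on against the head. With the rod higher and slightly nose-down (it has already dipped), the flap lies nearly parallel to the shank and can ride over. So I'll push in 2 cm to free the edge, raise, and try again.

```bash
python3 -m inch '[{"offset":[0,-0.5,0],"spin":0,"claw":5},{"offset":[0.02,-1,0],"spin":0,"claw":5},{"offset":[0.04,-1.5,0],"spin":0,"claw":5},{"offset":[0.05,-2,0],"spin":0,"claw":5},{"offset":[0.05,-2,0],"spin":0,"claw":5}]' 60
python3 -m inch '[{"offset":[0,0,0.4],"spin":0,"claw":5},{"offset":[0,0,0.8],"spin":0,"claw":5},{"offset":[0,0,1.2],"spin":0,"claw":5},{"offset":[0,0,1.6],"spin":0,"claw":5},{"offset":[0,0,1.8],"spin":0,"claw":5},{"offset":[0,0,1.8],"spin":0,"claw":5}]' 60
python3 - <<'E'
from h import *
for n in("top","side"):cv2.imwrite(f"pics/{n}19.png",r.snapshot(n)[:,:,::-1])
crop("pics/side19.png","pics/c30.png",280,120,440,240,5)
crop("pics/top19.png","pics/c31.png",330,170,430,220,8)
E
```

```text
time_s: 36.67
ee_pos: [0.6273, 0.0084, 0.0197]
ee_rot: [-1.571, 0.0, 0.026]
contact_force: [-0.3, -2.7, -4.0]
grip_width: 0.194
time_s: 37.42
ee_pos: [0.6274, 0.0091, 0.0379]
ee_rot: [-1.571, -0.0, 0.026]
contact_force: [-0.4, -0.2, -4.6]
grip_width: 0.191
```

View pics/c30.png

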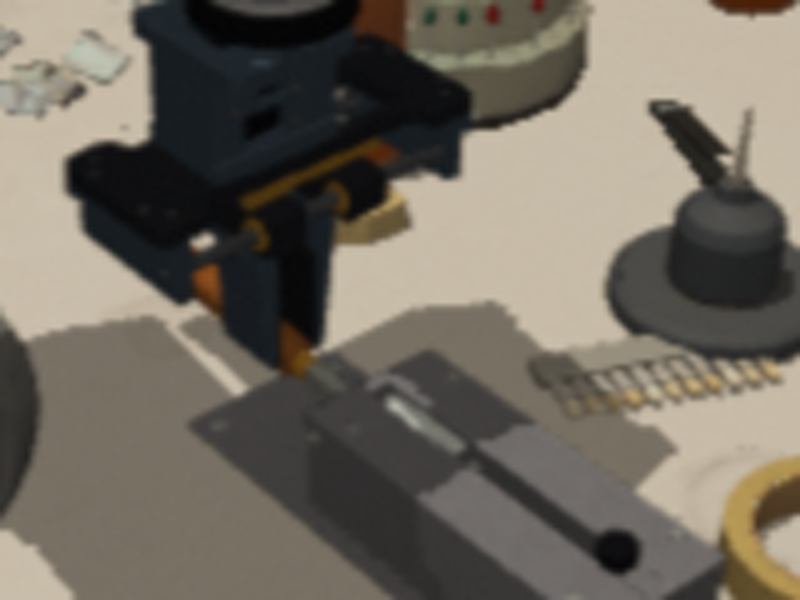

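View pics/c31.png

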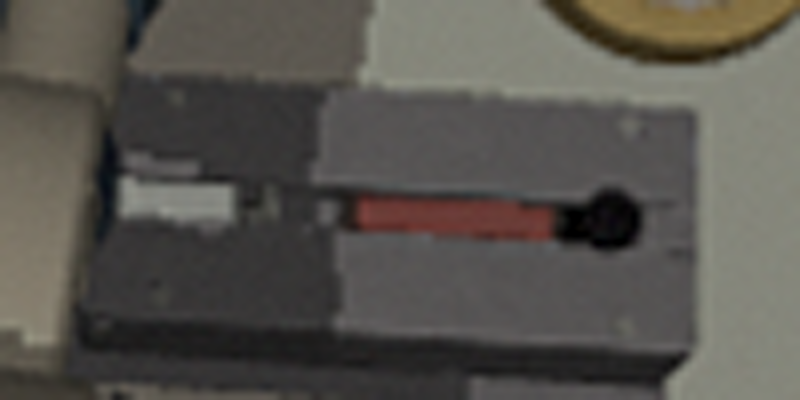

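The flap is now opened far (its bright face spans 118–235), with the head a little behind at about 268. Pulling in small steps.

```bash
python3 -m inch '[{"offset":[0,0.3,0],"spin":0,"claw":5},{"offset":[-0.01,0.6,0],"spin":0,"claw":5},{"offset":[-0.02,0.9,0],"spin":0,"claw":5},{"offset":[-0.03,1.2,0],"spin":0,"claw":5},{"offset":[-0.03,1.2,0],"spin":0,"claw":5}]' 60
python3 - <<'E'
from h import *
for n in("top","side"):cv2.imwrite(f"pics/{n}20.png",r.snapshot(n)[:,:,::-1])
crop("pics/top20.png","pics/c32.png",330,170,430,220,8)
E
```

```text
time_s: 38.15
ee_pos: [0.6269, 0.0214, 0.0377]
ee_rot: [-1.571, 0.0, 0.026]
contact_force: [-0.2, 2.3, -4.0]
grip_width: 0.189
```

View pics/c32.png

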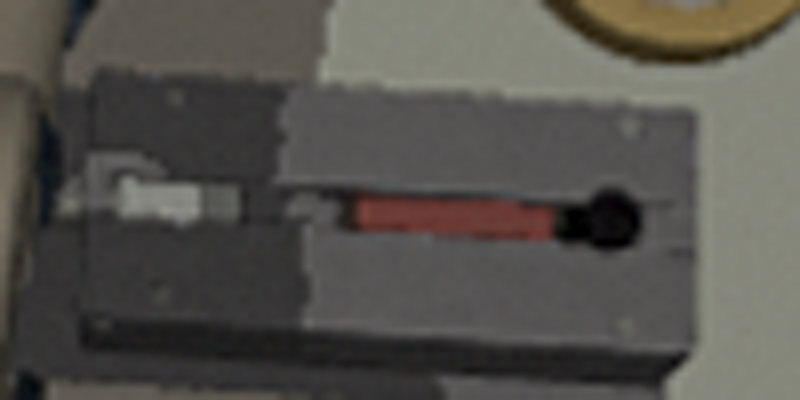

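The head has gone under the flap: nothing shows right of the flap (240) and the pull force is small (+2.3 N). Continuing out.

```bash
python3 -m inch '[{"offset":[-0.01,0.4,0],"spin":0,"claw":5},{"offset":[-0.02,0.8,0],"spin":0,"claw":5},{"offset":[-0.03,1.3,0],"spin":0,"claw":5},{"offset":[-0.05,1.8,0],"spin":0,"claw":5},{"offset":[-0.05,1.8,0],"spin":0,"claw":5}]' 60
python3 - <<'E'
from h import *
for n in("top","side"):cv2.imwrite(f"pics/{n}21.png",r.snapshot(n)[:,:,::-1])
crop("pics/top21.png","pics/c33.png",310,170,410,220,8)
E
```

```text
time_s: 38.88
ee_pos: [0.6264, 0.0397, 0.0377]
ee_rot: [-1.57, 0.0, 0.026]
contact_force: [1.1, 3.4, -4.4]
grip_width: 0.192
```

View pics/c33.png

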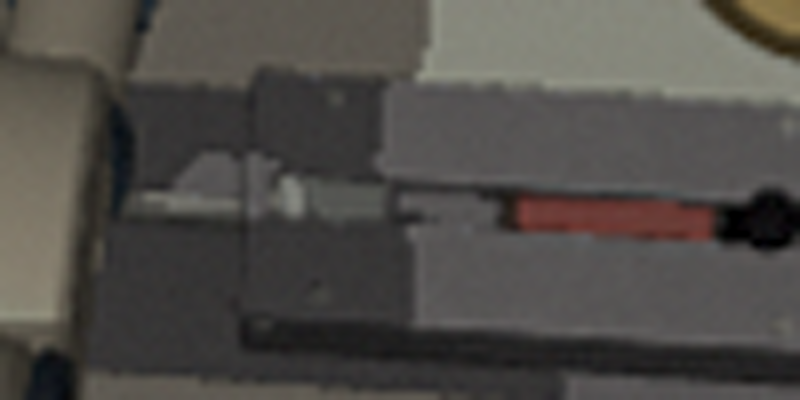

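```bash
python3 -m inch '[{"offset":[-0.01,0.6,0],"spin":0,"claw":5},{"offset":[-0.03,1.2,0],"spin":0,"claw":5},{"offset":[-0.05,1.8,0],"spin":0,"claw":5},{"offset":[-0.06,2.4,0],"spin":0,"claw":5},{"offset":[-0.08,3,0],"spin":0,"claw":5},{"offset":[-0.1,4,0],"spin":0,"claw":5},{"offset":[-0.13,5,0],"spin":0,"claw":5},{"offset":[-0.15,6,0],"spin":0,"claw":5},{"offset":[-0.18,7,0],"spin":0,"claw":5},{"offset":[-0.2,8,0.5],"spin":0,"claw":5},{"offset":[-0.2,9,1.5],"spin":0,"claw":5},{"offset":[-0.2,10,2],"spin":0,"claw":5},{"offset":[-0.2,10,2],"spin":0,"claw":5}]' 60
python3 - <<'E'
from h import *
for n in("top","side"):cv2.imwrite(f"pics/{n}22.png",r.snapshot(n)[:,:,::-1])
crop("pics/side22.png","pics/c34.png",240,100,440,250,4)
crop("pics/top22.png","pics/c35.png",270,150,430,270,5)
E
```

```text
time_s: 40.6
ee_pos: [0.6249, 0.1398, 0.0584]
ee_rot: [-1.571, -0.001, 0.027]
contact_force: [-0.4, -0.3, -1.3]
grip_width: 0.19
```

View pics/c34.png

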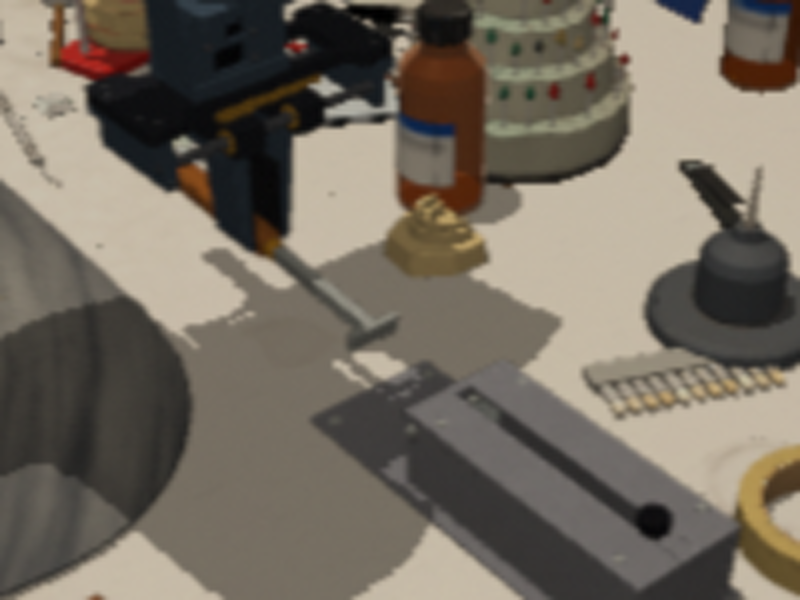

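View pics/c35.png

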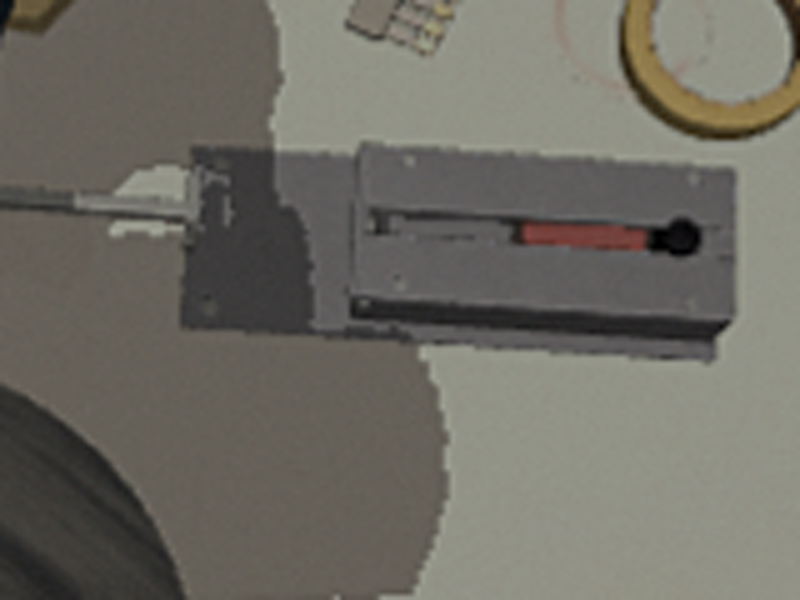

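The rod is out, the flap is shut (the slot shows bare floor behind it) and the pad's red top still butts the stop. Moving back 8 cm and laying the rod on the clear bench.

```bash
python3 -m inch '[{"offset":[0,2,0],"spin":0,"claw":5},{"offset":[0,4.5,0],"spin":0,"claw":5},{"offset":[0,7,-0.5],"spin":0,"claw":5},{"offset":[0,8,-1.5],"spin":0,"claw":5},{"offset":[0,8,-2.5],"spin":0,"claw":5},{"offset":[0,8,-3],"spin":0,"claw":5},{"offset":[0,8,-3],"spin":0,"claw":5}]' 15
python3 -m inch '[{"offset":[0,0,-0.4],"spin":0,"claw":5},{"offset":[0,0,-0.8],"spin":0,"claw":5},{"offset":[0,0,-1.2],"spin":0,"claw":5},{"offset":[0,0,-1.6],"spin":0,"claw":5},{"offset":[0,0,-2],"spin":0,"claw":5},{"offset":[0,0,-2.2],"spin":0,"claw":5},{"offset":[0,0,-2.2],"spin":0,"claw":5}]' 6
```

```text
time_s: 41.58
ee_pos: [0.6242, 0.2182, 0.0271]
ee_rot: [-1.571, 0.001, 0.025]
contact_force: [0.3, 0.1, -0.6]
grip_width: 0.194
time_s: 42.45
ee_pos: [0.6244, 0.219, 0.0056]
ee_rot: [-1.571, 0.0, 0.026]
contact_force: [0.3, 0.6, -0.7]
grip_width: 0.197
```

Releasing and lifting clear.

```bash
python3 -m inch '[{"offset":[0,0,0],"spin":0,"claw":30},{"offset":[0,0,0],"spin":0,"claw":50},{"offset":[0,0,0],"spin":0,"claw":60},{"offset":[0,0,0.3],"spin":0,"claw":60},{"offset":[0,0,2],"spin":0,"claw":60},{"offset":[0,0,5],"spin":0,"claw":60},{"offset":[0,0,9],"spin":0,"claw":60},{"offset":[-4,4,12],"spin":0,"claw":60},{"offset":[-8,8,12],"spin":0,"claw":60},{"offset":[-12,12,12],"spin":0,"claw":60},{"offset":[-12,12,12],"spin":0,"claw":60}]' 10
python3 - <<'E'
from h import *
for n in("top","side"):cv2.imwrite(f"pics/{n}23.png",r.snapshot(n)[:,:,::-1])
crop("pics/side23.png","pics/c36.png",240,100,440,250,4)
crop("pics/top23.png","pics/c37.png",190,130,430,280,3.3)
E
```

```text
time_s: 43.82
ee_pos: [0.5019, 0.3414, 0.1272]
ee_rot: [-1.57, -0.0, 0.03]
contact_force: [-0.7, -0.6, 0.5]
grip_width: 0.601
```

View pics/c36.png

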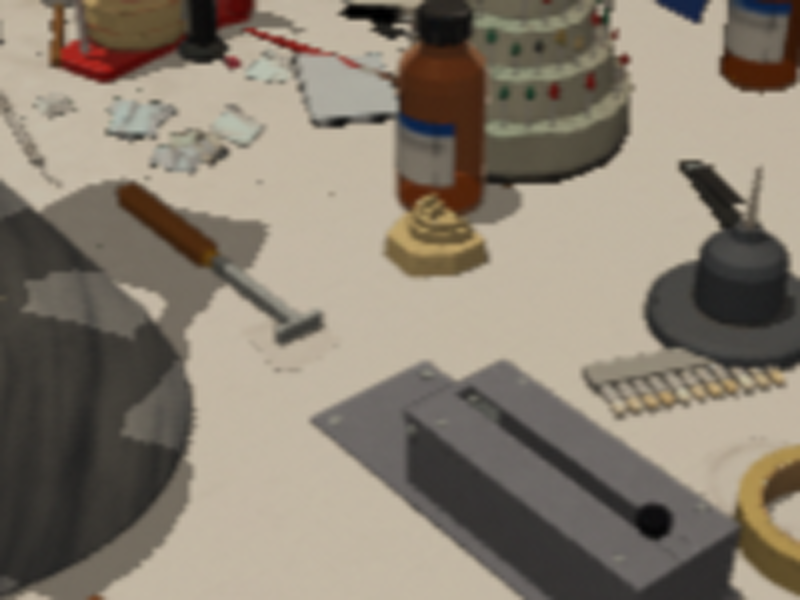

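View pics/c37.png

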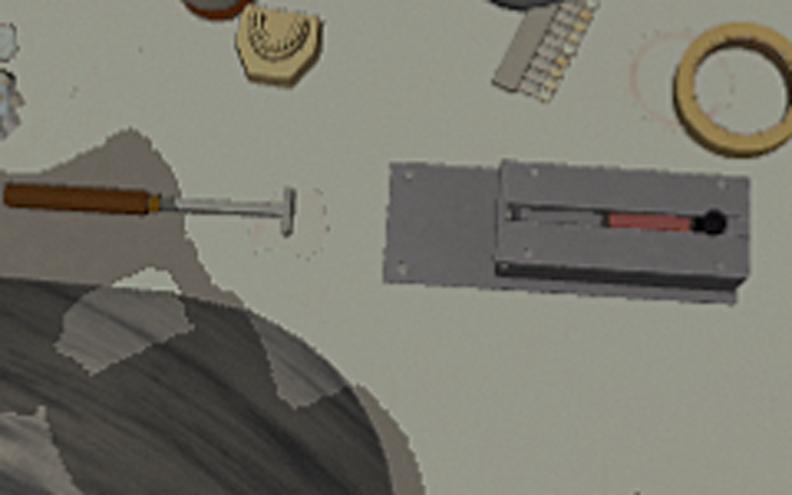

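View pics/top23.png

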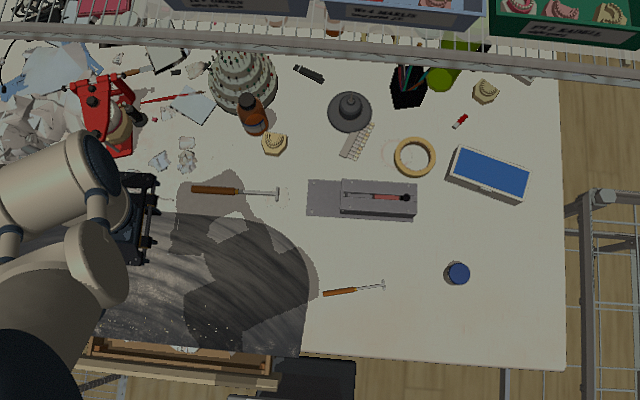

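The rod lies flat on the bench at cols 192–278, the flap is shut, the pad is at the stop, and the bystanders look unmoved. One numeric check of pad against stop before handing in.

```bash
python3 - <<'E'
from h import *
for f in("top14","top23"):
    im=cv2.imread(f"pics/{f}.png").astype(int)[185:210,335:425]
    row=(im[...,2]-im[...,1])[8:16].max(0);i=np.where(row>20)[0]+335
    print(f,i.min(),i.max())
a=cv2.imread("pics/top0.png").astype(int);b=cv2.imread("pics/top23.png").astype(int)
for nm,(x0,y0,x1,y1) in dict(cast=(258,128,292,158),jar=(440,255,478,290),tape=(388,132,440,180)).items():
    print(nm,np.abs(a-b)[y0:y1,x0:x1].mean())
crop("pics/top23.png","pics/c38.png",330,170,430,220,8)
E
```

```text
top14 374 398
top23 374 398
cast 7.96437908496732
jar 7.721303258145364
tape 8.571581196581196
```

View pics/c38.png

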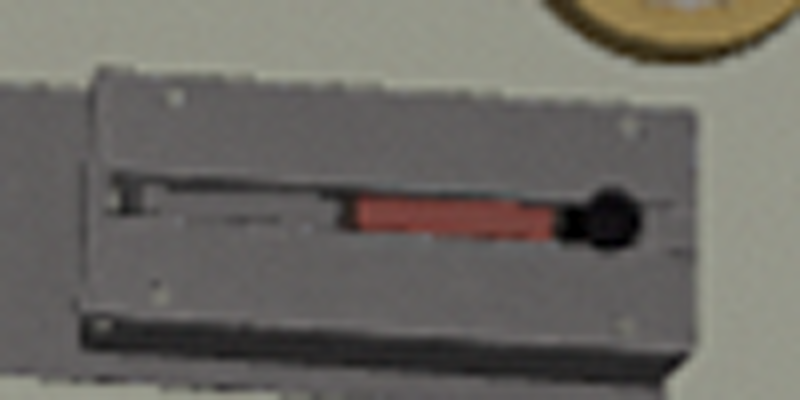

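The pad is unmoved against the stop (red span 374–398 before and after) and the flap edge is at its shut position. Handing in.

```bash
python3 -c "
from rig import r
print(r.finish_job(), r.sense()['time_s'])"
```

```text
the job is handed in; nothing more can be done
the job is handed in; nothing more can be done
```

I put the pad away against the end stop, with the flap shut behind it and the rod lying on the bench. The job was handed in at about 44 s of the 69 s allowed. The hand-in gives no verdict.

- **Feeding and pressing:** The pad went in lengthwise and flat through the flap, with about 2–3 N of resistance. I then slid it home with the rod until I felt the stop. I pressed at about 8–9.5 N for roughly a second, including about 1 N of drag. The highest force I read while pressing was 9.5 N.
- **What went wrong:** The first attempt to draw the rod out failed. Its head caught on the inner edge of the flap and the handle slipped back through the grip, with about 32 N on the wrist. I eased off and regripped, and a second pull with the rod raised also caught, at about 17 N. Raising it further with the nose tipped down let the flap ride over the head, and it came out at about 3 N.
- **Last checks:**
  - **Pad:** it sits at the same pixels as just before contact with the stop (columns 374–398), so the withdrawal did not move it.
  - **Flap:** it looks shut in the top view, but I judged that by eye and did not measure the angle.
  - **Rod:** it lies on the bench about 7 cm clear of the apron.
  - **Bystanders:** the cast, jar and tape look unmoved in the pictures. I compared images and did not re-measure their positions.

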